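# Mount a sample plaque in the spring specimen clamp and lock it

## Task

Mount the oblong cork sample plaque in the specimen clamp: push one end into the sprung jaw, lower the other end in behind the fixed jaw's lip and let the spring settle it flat and square in both jaws. Then lock the sprung jaw by turning the brass wing screw clockwise until it is firmly tight. Leave the square sample, the dishes and everything else where they are.

Things in the scene. Friction and masses are not known exactly. Their poses are not given: they have to be found in the camera images.
- holder: Spring specimen clamp, fixed to the table, 90 x 262 mm grey base. Origin on the table under the middle of the plaque's seat; z up; y along the clamp, from the sprung jaw (-y) to the fixed jaw (+y). The plaque's seat is 48 mm up, midway between grooves 90 mm apart. A grey guide block (y -110 to -68 mm, top 44 mm up) carries the wing screw; a low spring barrel stands beyond it.
- fixed_groove (a point): Fixed jaw, aluminium, 40 mm wide: this point is at the back of its groove, on top of its lower ledge, at the holder's (0, 45, 48) mm. The ledge reaches 10 mm inwards (-y) from here; the upper lip, 8 to 12 mm above the ledge, reaches only 3 mm inwards, and its top is the top of the jaw.
- sprung_jaw: Aluminium jaw, 40 mm wide, on a steel bar that slides along the holder's y. Frame parallel to the holder's; at rest both origins coincide; it goes at most 12 mm towards -y and stands 4 mm back with the plaque seated. Its top is 66 mm up, its outer face 12 mm behind the groove's back. The spring pushes it to +y: 5.6 N at rest, 7.2 N with the plaque seated, 0.4 N more per mm.
- sprung_groove (a point): Back of the sprung jaw's groove, on top of its lower ledge, 48 mm up; moves with the jaw. The ledge reaches 12 mm inwards (+y) from here; the upper lip's underside is 10 mm above the ledge and reaches 6 mm inwards, then flares upwards for 4 mm more.
- wing_screw: Brass wing screw in the guide block, vertical axis at the holder's (0, -88) mm; x along its wings, origin on the axis at table height. Clockwise from above tightens; it sinks about 1 mm a radian. Light at first, it drags (up to 0.2 N m) once its tip rubs on the bar, then its hub seats and it stops hard, to be felt: a third to just over half a turn from where it starts. It stays where left.
- wings (a point): Centre of the two upright brass wings, on the screw's axis, half-way up (66 mm up at first); x along the wings. 44 mm over the tips, 8 mm thick, 20 mm high, the middle 9 mm lower; 16 mm wide hub from 10 mm below this point down. The sprung jaw's outer face is 31 mm from the axis when the plaque is seated; its top is level with this point at first.
- plaque_center (a point): Centre of the oblong cork sample plaque, 60 mm (its x) x 90 mm (its y) x 6 mm (its z), about 45 g, flat on a wooden riser block 40 x 60 x 20 mm. A second such riser carries a square cork sample.
- square_sample: square cork sample 60 x 60 x 6 mm on the other riser; origin at the centre of its underside; to be left alone
- dish_rods: petri dish 90 mm across, 14 mm high, with brown sticks; origin at the centre of its underside; to be left alone
- dish_pellets: petri dish 90 mm across, 14 mm high, with white pellets; origin at the centre of its underside; to be left alone
- dish_puck: petri dish 93 mm across, 16 mm high, with a cork puck; origin at the centre of its underside; to be left alone
- dish_film: petri dish 90 mm across, 14 mm high, with a pale film; origin at the centre of its underside; to be left alone
- bottle: square clear bottle 58 x 58 mm, 117 mm high with its white cap; origin at the centre of its underside; to be left alone
- loupe: black hand lens lying flat, 64 mm across, 12 mm high, handle 85 mm along its +x; origin under the lens centre; to be left alone
There are look-alikes about, which are no part of the job. What is shaped like the part that bears plaque_center but grey or orange is not meant.

How it is judged:
By the outcome, as a careful person would: the job done as asked, in the order asked, and still so for the second after the job is handed in, with the robot touching nothing.
It also fails if it takes over 72 s, if anything falls off the work surface, if the arm or the gripper's body presses on something with over 40 N, if the wrist force passes 120 N, or if a joint passes its speed limit or range.

## Robot

A 7-joint arm with a two-finger parallel gripper is mounted at the origin on the work surface. World frame = base frame: x ahead of the robot, y to its left, z up, the work surface at z = 0. Lengths are in m, angles in rad, forces in N, time in s.
With the tool pointing down it reaches from about 0.35 to 0.9 m from the base axis. Payload 8.1 kg.
Tool frame: the origin (TCP) lies at the very end of the fingers, on their centre line; the grasp point (between the pads) lies 19 mm behind it (r.grip_point_offset is the distance from the TCP to the grasp point, in m); z points along the fingers, y is the direction in which the jaws open and shut (so a half turn about z gives the same grasp; the last joint's range is limited). The gripper opens to 92 mm and grips with 3 to 60 N. Pads are 19 mm wide; open, the fingers measure 130 mm over their backs; the gripper's body (75 mm by 190 mm) begins 47 mm behind the grasp point.
Start: joints at [1.156, 0.434, 0.025, 1.573, -0.012, 1.134, -0.075], TCP at [0.192, -0.595, 0.194] pointing down, gripper open.
Joint ranges: [-2.62, 2.62], [-0.44, 2.09], [-1.27, 1.32], [0.08, 2.57], [-1.32, 4.46], [0.12, 2], [-2.74, 2.74]. Speed limits (rad/s): [2.22, 2.22, 3.01, 3.01, 3.14, 3.14, 3.14].

## Interface

Orientations are given as a unit quaternion [x, y, z, w].
In Python, from workcell import r gives the robot as it stands. The module is installed in compiled form; this text tells all that it offers.
- The arm moves only by the tool send_rows, never from a script. Its argument "steps" is text: rows parted by semicolons, each of 7 numbers parted by spaces: the shift along the tool's x, y, z in m, then the turn, a rotation vector about the tool's x, y, z in degrees, then the finger opening in m, from 0 to 0.0918. A call has 1 to 20 rows; each row shifts and turns the pose as measured when the row begins, along the tool's axes as they then stand; what a row does not reach is not made up. A row lasts 1/12 s, in which the tool goes at most 41.7 mm and 7.16 degrees, less where a joint would pass 70% of its speed; a pose out of reach is approached as far as the arm can. A call with a gripper value outside its range is refused whole. The fingers move at their own pace and stop on an object; the grip force is fixed at half the most. Time passes only in rows, so rows that do not move let the fingers close. It gives the time, the measured TCP pose, the force and the opening at its end, in the units of the state.
- r.get_obs(): the state, without advancing time (a new reading comes with each control period).
- r.grab_frame(name): name is "scene" or "top"; returns the picture (384x512x3 uint8, blue, green, red); there is no depth.
- r.camera_params(name): a dict with "fx", "fy", "cx", "cy" (pixels), "extrinsics" (4x4, takes a point from world to camera coordinates). Camera axes: x right, y down, z forward; pixel columns grow to the right and rows downward; lengths in m; the calibration is good to about 2 mm. A picture is of the moment at which its call begins. camera_params takes no time and is no camera call.
- r.finish_job(): hands the job in, once; it reports no verdict.
Trained networks look in the newest picture that a camera, given by its name, has taken for a name from the list of things; names that differ only in an ending like _2 or _b are one class to them, and where a whole thing is asked for, a point or a joint stands for the part that bears it (a point fixed in the world has none). Each returns a list of dicts, best first, with "p" (0 to 1); they miss things now and then, are a little off and sometimes report something else, mostly with a low value. They report only what shows in the picture. A call takes as long as a camera call. They do not tell look-alikes from the thing itself.
- r.masks_of(camera, thing): "mask" (384x512 bool, what is visible of it) and "location" ([column, row] in pixels, amid what is visible of it).
The state is a dict: "time": time; "qpos": joint angles; "qd": joint speeds; "effort": joint torques, N m; "tcp_pos": TCP position; "ee_rot": TCP orientation; "wrist_force": force on the tool from outside, world axes, zero at the start; "wrist_torque": the same for the moment, N m; "gripper_width": finger opening in m.
Only numpy, scipy, OpenCV 4.12 (cv2) and the standard library are available. Lean on these libraries where they do the work, as an engineer would, in place of code of your own. Each camera call takes 0.05 s, during which the arm holds its last target. There are 200 camera calls.

## Working session

There is one attempt and no reset: what is moved stays moved. The work goes in short steps, Python scripts to look and compute and a tool call to move; the robot and the scene stay as the last step left them, time stands still between calls to the robot, and variables do not carry over. Pictures are saved under pics/ and viewed, about 8 in all and at most 12, crops included, and the job is handed in when it is done.

Besides the shell and the picture viewer there is one more tool, called as name(argument=value, ...) on one line, values as JSON. send_rows: Moves the arm, as the interface text tells. Its arguments: {"type":"object","properties":{"steps":{"type":"string"}},"required":["steps"]}

```bash
mkdir -p pics; python3 - <<'E'
from workcell import r
import cv2
o=r.get_obs()
print({k:(o[k]) for k in ("time","tcp_pos","ee_rot","wrist_force","gripper_width")})
for n in("scene","top"):
    cv2.imwrite(f"pics/{n}0.png",r.grab_frame(n)); print(n,r.camera_params(n))
    for t in("holder","plaque_center","wings","sprung_jaw","square_sample"):
        for d in r.masks_of(n,t)[:3]: print(t,round(d["p"],2),d["location"],d["mask"].sum())
E
```

```text
{'time': 0.0, 'tcp_pos': array([ 0.19148593, -0.59436568,  0.19354081]), 'ee_rot': array([ 9.87879771e-01,  1.55219022e-01, -1.96126402e-04, -7.58609279e-04]), 'wrist_force': array([ 0.63514946,  0.43408156, -0.06005976]), 'gripper_width': 0.09204940191420627}
scene {'fx': 413.55578891448556, 'fy': 413.55578891448556, 'cx': 243.27377641790483, 'cy': 194.9053096862245, 'extrinsics': array([[ 0.04803137,  0.99880857,  0.00862677, -0.24510799],
       [ 0.75578896, -0.03069542, -0.65409544, -0.32956308],
       [-0.65305133,  0.03793712, -0.75636283,  1.68502649],
       [ 0.        ,  0.        ,  0.        ,  1.        ]])}
holder 0.91 [169.4, 209.1] 1857
plaque_center 0.67 [256.7, 230.8] 471
plaque_center 0.65 [311.4, 155.7] 231
plaque_center 0.58 [260.9, 152.5] 289
wings 0.54 [155.1, 200.0] 63
sprung_jaw 0.74 [169.7, 204.6] 165
square_sample 0.67 [246.5, 190.3] 265
top {'fx': 363.6586335692703, 'fy': 363.6586335692703, 'cx': 257.3212912005589, 'cy': 191.56123556378648, 'extrinsics': array([[ 0.02370944, -0.99971739, -0.00173475,  0.19747916],
       [-0.98259905, -0.02298364, -0.18431184,  0.51105219],
       [ 0.18421988,  0.00607449, -0.98286629,  1.19321869],
       [ 0.        ,  0.        ,  0.        ,  1.        ]])}
holder 0.8 [321.6, 195.8] 1907
plaque_center 0.91 [229.2, 271.7] 461
plaque_center 0.75 [246.1, 166.0] 410
plaque_center 0.62 [153.2, 227.6] 464
wings 0.59 [342.4, 240.4] 565
wings 0.45 [333.9, 192.8] 20
sprung_jaw 0.67 [321.7, 196.0] 164
square_sample 0.63 [246.9, 208.5] 325
```

```bash
python3 - <<'E'
import cv2
a=cv2.imread("pics/top0.png")[130:310,110:400]
cv2.imwrite("pics/top0c.png",cv2.resize(a,None,fx=2.75,fy=2.75,interpolation=2))
a=cv2.imread("pics/scene0.png")[120:280,100:350]
cv2.imwrite("pics/scene0c.png",cv2.resize(a,None,fx=3.2,fy=3.2,interpolation=2))
E
```

```text
(no output)
```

View pics/top0c.png

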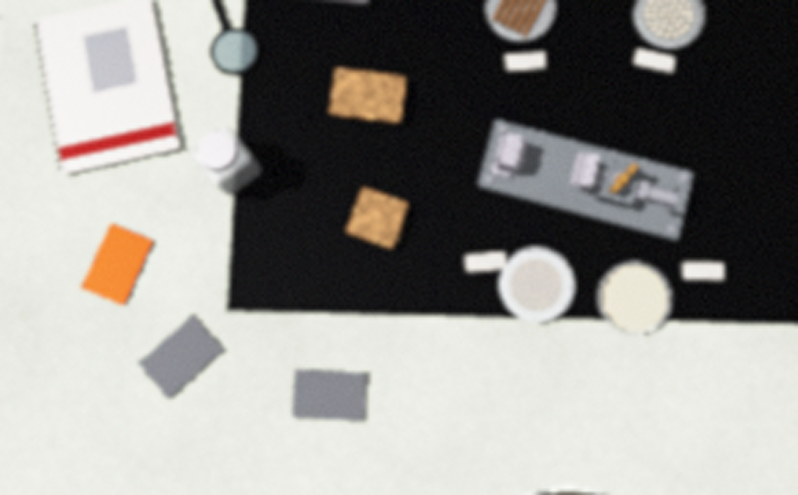

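View pics/scene0c.png

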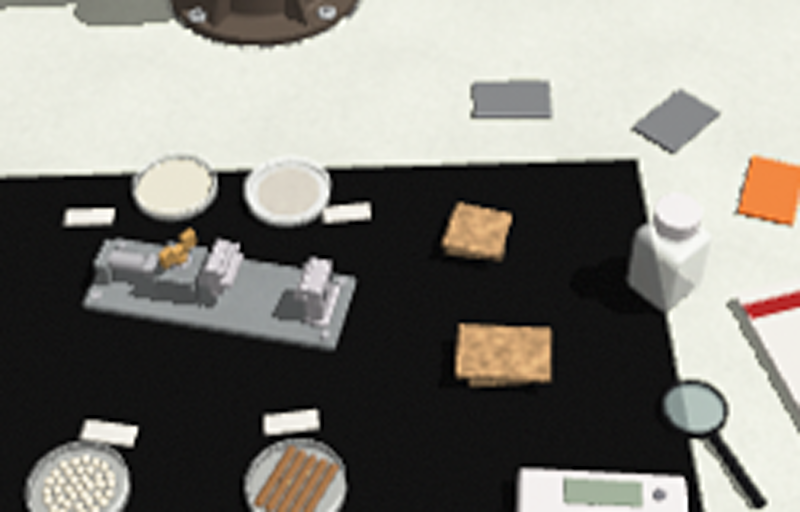

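The top view shows the oblong plaque at about (243,165) and the clamp at about (322,196), with its fixed jaw on the left. The brass wings are near (337,195). The scene view agrees. Next I'll fit the poses.

```bash
cat > h.py <<'E'
import numpy as np, cv2
from workcell import r
from scipy.optimize import minimize
P={n:r.camera_params(n) for n in("scene","top")}
def proj(n,X):
    p=P[n];c=np.atleast_2d(X)@p["extrinsics"][:3,:3].T+p["extrinsics"][:3,3]
    return c[:,:2]/c[:,2:]*[p["fx"],p["fy"]]+[p["cx"],p["cy"]]
def pose(x,y,a,X):
    c,s=np.cos(a),np.sin(a);X=np.atleast_2d(X);return np.c_[x+c*X[:,0]-s*X[:,1],y+s*X[:,0]+c*X[:,1],X[:,2]]
def box(x0,x1,y0,y1,z0,z1): return np.array([[x,y,z] for x in(x0,x1) for y in(y0,y1) for z in(z0,z1)],float)/1000
S=8
def render(n,boxes):
    im=np.zeros((384*S,512*S),np.uint8)
    for b in boxes:
        q=(proj(n,b)+.5)*S
        cv2.fillConvexPoly(im,cv2.convexHull(np.int32(np.round(q))),255)
    return cv2.resize(im,(512,384),interpolation=cv2.INTER_AREA)/255.
def fit(masks,boxf,x0,step):
    f=lambda v:sum(((cv2.GaussianBlur(render(n,boxf(v)),(3,3),0)-cv2.GaussianBlur(m.astype(float),(3,3),0))**2).sum() for n,m in masks.items())
    x0=np.array(x0,float);s=np.vstack([x0]+[x0+np.eye(len(x0))[i]*step[i] for i in range(len(x0))])
    q=minimize(f,x0,method="Nelder-Mead",options=dict(initial_simplex=s,xatol=1e-4,fatol=.05,maxiter=250));return q.x,q.fun
def ray(n,uv,z):
    p=P[n];R=p["extrinsics"][:3,:3];t=p["extrinsics"][:3,3];c=-R.T@t
    d=R.T@np.array([(uv[0]-p["cx"])/p["fx"],(uv[1]-p["cy"])/p["fy"],1]);return c+d*(z-c[2])/d[2]
def pl(v): return [pose(v[0],v[1],v[2],box(-30,30,-45,45,20,26))]
E
cat > m.py <<'E'
from h import *
I={n:cv2.imread(f"pics/{n}0.png") for n in P}
hsv={n:cv2.cvtColor(I[n],cv2.COLOR_BGR2HSV) for n in P}
def near(m,c,rad):
    k=np.zeros(m.shape,np.uint8);cv2.circle(k,c,rad,1,-1);return (m>0)&(k>0)
cork={n:(hsv[n][...,2]>105)&(hsv[n][...,1]>60) for n in P}
pm={"top":near(cork["top"],(243,165),21),"scene":near(cork["scene"],(257,230),24)}
g=ray("top",(243.5,164.5),.026); print("plaque guess",g)
for ks in(["top"],["scene"],["top","scene"]):
    print(ks,fit({k:pm[k] for k in ks},pl,[g[0],g[1],0.0],[.01,.01,.1]))
g=ray("top",(322,195),.01)
hm={}
for n,c in(("top",(322,195)),("scene",(169,210))):
    m=(I[n].max(2)>45)
    m=near(m,c,48).astype(np.uint8); nn,lab,st,_=cv2.connectedComponentsWithStats(m)
    m=(lab==lab[c[1],c[0]]) if lab[c[1],c[0]] else lab==1+st[1:,4].argmax()
    cs,_=cv2.findContours(m.astype(np.uint8),0,2);f=np.zeros(m.shape,np.uint8);cv2.drawContours(f,cs,-1,1,-1);hm[n]=f;print(n,m.sum(),f.sum())
def hb(v):
    x,y,a,b,h=v[:5];h*=1000;b*=1000
    B=[box(-45,45,b-131,b+131,0,h),box(-20,20,-53,-33,h,66),box(-20,20,42,60,h,60),box(-20,20,-110,-68,h,44)]
    return [pose(x,y,a,q) for q in B]
v,e=fit(hm,hb,[g[0],g[1],-.25,-.02,.01],[.01,.01,.1,.01,.005]);print("holder",v,e)
br={"top":near((hsv["top"][...,1]>110)&(hsv["top"][...,2]>60),(337,195),14),"scene":near((hsv["scene"][...,1]>110)&(hsv["scene"][...,2]>60),(155,198),12)}
for n in br:
    w=br[n]; ys,xs=np.nonzero(w);c=np.array([xs.mean(),ys.mean()]);u,s,vt=np.linalg.svd(np.c_[xs,ys]-c,full_matrices=False)
    a=ray(n,c,.064);d=ray(n,c+vt[0]*4,.064)-a;print(n,len(xs),c,"wing",a,"dir",np.degrees(np.arctan2(d[1],d[0])))
print("pred wing",pose(*v[:3],[[0,-.088,.066]]))
out=[]
for n,(y0,x0,hh,ww) in dict(top=(150,270,90,110),scene=(170,110,80,110)).items():
    k=7;c=cv2.resize(I[n][y0:y0+hh,x0:x0+ww],None,fx=k,fy=k,interpolation=2)
    for B in hb(v):
        q=cv2.convexHull(np.int32((proj(n,B)+.5-[x0,y0])*k));cv2.polylines(c,[q],1,(0,255,0),1)
    out.append(cv2.resize(c,(550,int(hh*5))))
out=cv2.vconcat([o[:297] if i else o for i,o in enumerate(out)])[:];out=cv2.resize(out,(440,598))
cv2.imwrite("pics/ov1.png",out)
E
python3 m.py
```

```text
plaque guess [0.60613615 0.26056137 0.026     ]
['top'] (array([ 0.60805027,  0.26241397, -0.08815834]), np.float64(5.887063989811611))
['scene'] (array([ 0.60893375,  0.25745973, -0.07683503]), np.float64(7.015215902537485))
['top', 'scene'] (array([ 0.60872414,  0.25978347, -0.0812239 ]), np.float64(22.148116349480965))
top 2066 2066
scene 2050 2050
holder [ 0.51071356 -0.01027895 -0.24391405 -0.01030575  0.01516314] 114.25966539311803
top 31 [336.29032258 194.90322581] wing [ 0.49798445 -0.05613762  0.064     ] dir 139.01650415506296
scene 71 [155.52112676 197.26760563] wing [ 0.49900942 -0.0571471   0.064     ] dir -33.10352686035201
pred wing [[ 0.48946133 -0.09567416  0.066     ]]
```

View pics/ov1.png

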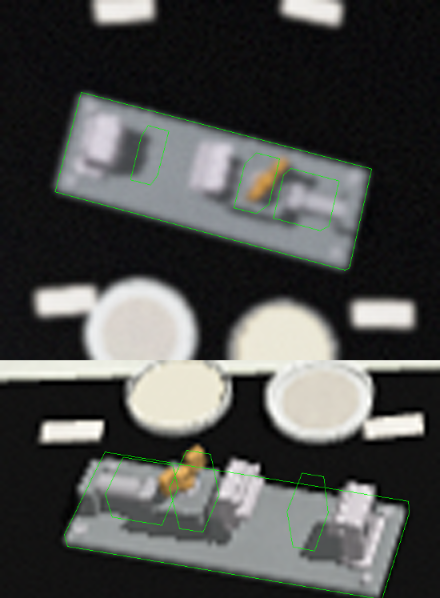

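The base outline fits well, but the jaw boxes are shifted along it. I'll refit from a better y start, one camera at a time.

```bash
sed -i '/^v,e=fit/,$d' m.py; cat >> m.py <<'E'
for ks in(["top"],["scene"],["top","scene"]):
    v,e=fit({k:hm[k] for k in ks},hb,[.5204,.0287,-.244,-.0505,.015],[.005,.005,.05,.005,.003]);print(ks,v.round(4),round(e,1),"basecentre",pose(*v[:3],[[0,v[3],0]]).round(4))
v=[.5204,.0287,-.244,-.0505,.015]
br={"top":near((hsv["top"][...,1]>90)&(hsv["top"][...,2]>60),(337,195),14),"scene":near((hsv["scene"][...,1]>90)&(hsv["scene"][...,2]>60),(155,198),12)}
# wing fit: two slabs + low middle
def wb(w):
    return [pose(w[0],w[1],w[2],q) for q in(box(-22,-7,-4,4,56,76),box(7,22,-4,4,56,76),box(-8,8,-4,4,54,67),box(-6,6,-6,6,48,56))]
for ks in(["top"],["scene"],["top","scene"]):
    print("wing",ks,[ (q[0].round(4),round(q[1],1)) for a in (2.4,2.7) for q in [fit({k:br[k] for k in ks},wb,[.498,-.0566,a],[.004,.004,.15])]])
lo=[]
for n,(y0,x0,hh,ww) in dict(top=(160,280,70,90),scene=(175,115,70,90)).items():
    k=8;c=cv2.resize(I[n][y0:y0+hh,x0:x0+ww],None,fx=k,fy=k,interpolation=2)
    for B in hb(v)+wb([*pose(*v[:3],[[0,-.088,0]])[0,:2],2.55]):
        cv2.polylines(c,[cv2.convexHull(np.int32((proj(n,B)+.5-[x0,y0])*k))],1,(0,255,0),1)
    lo.append(c)
cv2.imwrite("pics/ov2.png",cv2.resize(cv2.vconcat(lo),(385,598),interpolation=cv2.INTER_AREA))
E
python3 m.py
```

```text
plaque guess [0.60613615 0.26056137 0.026     ]
['top'] (array([ 0.60805027,  0.26241397, -0.08815834]), np.float64(5.887063989811611))
['scene'] (array([ 0.60893375,  0.25745973, -0.07683503]), np.float64(7.015215902537485))
['top', 'scene'] (array([ 0.60872414,  0.25978347, -0.0812239 ]), np.float64(22.148116349480965))
top 2066 2066
scene 2050 2050
['top'] [ 0.5186  0.03   -0.2474 -0.0478  0.0272] 2.5 basecentre [[ 0.5069 -0.0164  0.    ]]
['scene'] [ 0.5201  0.0272 -0.2441 -0.0516  0.011 ] 46.1 basecentre [[ 0.5077 -0.0228  0.    ]]
['top', 'scene'] [ 0.5205  0.0277 -0.2454 -0.0498  0.0142] 83.1 basecentre [[ 0.5084 -0.0206  0.    ]]
wing ['top'] [(array([ 0.4992, -0.0563,  2.4285]), np.float64(0.8)), (array([ 0.4991, -0.0563,  2.4234]), np.float64(0.8))]
wing ['scene'] [(array([ 0.499 , -0.0584,  2.5067]), np.float64(1.3)), (array([ 0.4988, -0.0581,  2.4947]), np.float64(1.2))]
wing ['top', 'scene'] [(array([ 0.4996, -0.0574,  2.4631]), np.float64(3.3)), (array([ 0.4997, -0.0576,  2.4514]), np.float64(3.3))]
```

View pics/ov2.png

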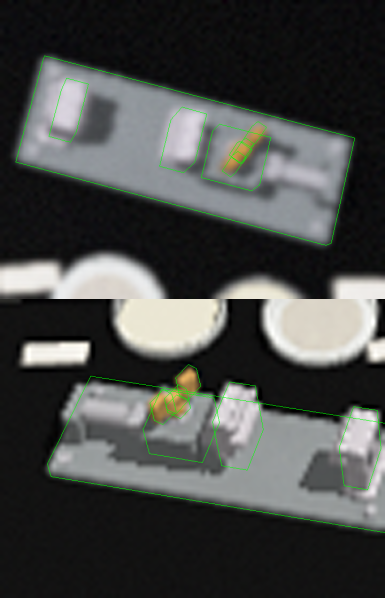

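```bash
cat > d.py <<'E'
import sys,numpy as np
from workcell import r
from scipy.spatial.transform import Rotation as R
H=(0.5207,0.0278,-0.246)
def hold(x,y,z):
    c,s=np.cos(H[2]),np.sin(H[2]);return np.array([H[0]+c*x-s*y,H[1]+s*x+c*y,z])
def target(yaw_y,tilt=0):  # world yaw (deg) of tool y; tilt: about tool-y dir, deg
    a=np.radians(yaw_y);y=np.array([np.cos(a),np.sin(a),0]);z=np.array([0,0,-1.]);x=np.cross(y,z)
    return R.from_rotvec(np.radians(tilt)*y)*R.from_matrix(np.c_[x,y,z])
def delta(pos,rot,tag=""):
    o=r.get_obs();c=R.from_quat(o["ee_rot"])
    print(tag,"t",round(o["time"],2),"tcp",o["tcp_pos"].round(4),"F",o["wrist_force"].round(1),"T",o["wrist_torque"].round(2),"w",round(o["gripper_width"],4),"q7",o["qpos"][[0,6]].round(2))
    print("  shift mm",((c.inv().apply(np.array(pos)-o["tcp_pos"]))*1000).round(1),"turn deg",np.degrees((c.inv()*rot).as_rotvec()).round(2))
def holdframe():
    o=r.get_obs();p=o["tcp_pos"]-[H[0],H[1],0];print("hold tcp mm",(R.from_euler("z",-H[2]).apply(p)*1000).round(1),"Fh",R.from_euler("z",-H[2]).apply(o["wrist_force"]).round(1))
E
python3 -c "
from d import *
delta([.6087,.2598,.194],target(-4.65))"
```

```text
t 0.6 tcp [ 0.1917 -0.5949  0.1944] F [-0.3 -0.7  0.3] T [-0.04  0.03 -0.01] w 0.0923 q7 [ 1.16 -0.08]
  shift mm [ 6.590e+02 -6.857e+02  3.000e-01] turn deg [  0.     0.   -67.49]
```

send_rows(steps="0 0 0 0 0 -6.75 0.0918;0 0 0 0 0 -6.75 0.0918;0 0 0 0 0 -6.75 0.0918;0 0 0 0 0 -6.75 0.0918;0 0 0 0 0 -6.75 0.0918;0 0 0 0 0 -6.75 0.0918;0 0 0 0 0 -6.75 0.0918;0 0 0 0 0 -6.75 0.0918;0 0 0 0 0 -6.75 0.0918;0 0 0 0 0 -6.75 0.0918")

```text
time: 1.43
tcp_pos: [0.1919, -0.5949, 0.1947]
ee_rot: [0.717, 0.697, -0.0, 0.0]
wrist_force: [0.0, -0.6, 0.1]
gripper_width: 0.0917
```

```bash
python3 -c "
from d import *
delta([.6087,.2598,.194],target(-4.65))"
```

```text
t 1.43 tcp [ 0.1919 -0.5949  0.1947] F [ 0.  -0.6  0.1] T [ 0.   -0.1   0.06] w 0.0917 q7 [1.34 1.04]
  shift mm [ 8.666e+02  3.914e+02 -2.000e-01] turn deg [-0.02  0.05  2.96]
```

send_rows(steps="0.035 0.016 0 0 0 0.2 0.0918;0.035 0.016 0 0 0 0.2 0.0918;0.035 0.016 0 0 0 0.2 0.0918;0.035 0.016 0 0 0 0.2 0.0918;0.035 0.016 0 0 0 0.2 0.0918;0.035 0.016 0 0 0 0.2 0.0918;0.035 0.016 0 0 0 0.2 0.0918;0.035 0.016 0 0 0 0.2 0.0918;0.035 0.016 0 0 0 0.2 0.0918;0.035 0.016 0 0 0 0.2 0.0918;0.035 0.016 0 0 0 0.2 0.0918;0.035 0.016 0 0 0 0.2 0.0918;0.035 0.016 0 0 0 0.2 0.0918;0.035 0.016 0 0 0 0.2 0.0918;0.035 0.016 0 0 0 0.2 0.0918;0.035 0.016 0 0 0 0 0.0918;0.035 0.016 0 0 0 0 0.0918;0.035 0.016 0 0 0 0 0.0918;0.035 0.016 0 0 0 0 0.0918;0.035 0.016 0 0 0 0 0.0918")

```text
time: 3.1
tcp_pos: [0.557, 0.0937, 0.1854]
ee_rot: [0.745, 0.667, -0.008, 0.004]
wrist_force: [1.5, -0.6, 0.9]
gripper_width: 0.0914
```

```bash
python3 -c "
from d import *
delta([.6087,.2598,.100],target(-4.65))"
```

```text
t 3.1 tcp [0.557  0.0937 0.1854] F [ 1.5 -0.6  0.9] T [-0.03 -0.17 -0.01] w 0.0914 q7 [ 0.17 -0.63]
  shift mm [172.3  33.5  82.1] turn deg [-0.31  1.03 -1.69]
```

send_rows(steps="0.034 0.007 0.012 0 0.2 -0.3 0.0918;0.034 0.007 0.012 0 0.2 -0.3 0.0918;0.034 0.007 0.016 0 0.2 -0.3 0.0918;0.034 0.007 0.02 0 0.2 -0.3 0.0918;0.034 0.006 0.02 0 0.2 -0.3 0.0918;0 0 0 0 0 0 0.0918;0 0 0 0 0 0 0.0918")

```text
time: 3.68
tcp_pos: [0.6126, 0.2772, 0.0997]
ee_rot: [0.734, 0.679, 0.001, -0.003]
wrist_force: [0.7, -1.0, -0.7]
gripper_width: 0.0917
```

```bash
python3 -c "
from d import *
delta([.6087,.2598,.008],target(-4.65))"
```

```text
t 3.68 tcp [0.6126 0.2772 0.0997] F [ 0.7 -1.  -0.7] T [-0.07 -0.12 -0.  ] w 0.0917 q7 [-0.15 -0.89]
  shift mm [-18.2  -2.4  91.6] turn deg [-0.12 -0.34  0.17]
```

send_rows(steps="-0.009 -0.001 0.01 0 -0.2 0.1 0.0918;-0.009 -0.001 0.015 0 0 0 0.0918;0 0 0.02 0 0 0 0.0918;0 0 0.02 0 0 0 0.0918;0 0 0.012 0 0 0 0.0918;0 0 0.01 0 0 0 0.0918;0 0 0 0 0 0 0.0918")

```text
time: 4.27
tcp_pos: [0.6106, 0.2489, 0.01]
ee_rot: [0.737, 0.675, 0.0, 0.001]
wrist_force: [0.8, -0.6, -0.3]
gripper_width: 0.092
```

```bash
python3 -c "
from d import *
delta([.6087,.2598,.008],target(-4.65))"
```

```text
t 4.27 tcp [0.6106 0.2489 0.01  ] F [ 0.8 -0.6 -0.3] T [-0.05 -0.07 -0.  ] w 0.092 q7 [-0.14 -0.92]
  shift mm [10.7 -2.9  1.9] turn deg [ 0.14  0.08 -0.37]
```

send_rows(steps="0.008 -0.002 0.001 0 0 -0.3 0.0918;0 0 0 0 0 0 0.0918;0 0 0 0 0 0 0.0918")

```text
time: 4.52
tcp_pos: [0.6104, 0.2565, 0.0104]
ee_rot: [0.736, 0.677, 0.001, 0.002]
wrist_force: [0.5, 0.8, 0.5]
gripper_width: 0.0918
```

```bash
python3 -c "
from d import *
delta([.6087,.2598,.008],target(-4.65))
from h import *
lo=[cv2.resize(r.grab_frame('top')[125:205,195:295],None,fx=5,fy=5,interpolation=2),cv2.resize(r.grab_frame('scene')[185:265,205:305],None,fx=5,fy=5,interpolation=2)]
cv2.imwrite('pics/g1.png',cv2.resize(cv2.vconcat(lo),(370,592)))"
```

```text
t 4.52 tcp [0.6104 0.2565 0.0104] F [0.5 0.8 0.5] T [-0.02 -0.12  0.  ] w 0.0918 q7 [-0.15 -0.93]
  shift mm [ 3.2 -2.   2.4] turn deg [ 0.24  0.07 -0.17]
```

View pics/g1.png

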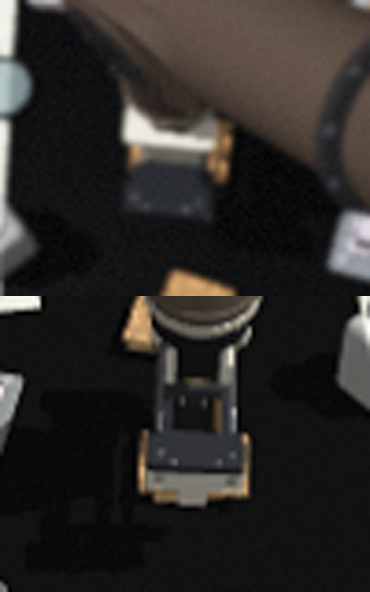

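The plaque sticks out about equally on both sides of the gripper, so it is centred. I'll correct by 3 mm, grip and lift.

send_rows(steps="0.003 -0.002 0.002 0 0 0 0.0918;0 0 0 0 0 0 0.04;0 0 0 0 0 0 0.04;0 0 0 0 0 0 0.04;0 0 0 0 0 0 0.04;0 0 0 0 0 0 0.04;0 0 0 0 0 0 0.04;0 0 0 0 0 0 0.04;0 0 0 0 0 0 0.04")

```text
time: 5.37
tcp_pos: [0.6092, 0.2617, 0.0102]
ee_rot: [0.736, 0.677, 0.003, 0.002]
wrist_force: [-0.5, 0.4, -0.1]
gripper_width: 0.0434
```

```bash
python3 -c "
from d import *
delta([.6087,.2598,.008],target(-4.65))"
```

```text
t 5.37 tcp [0.6092 0.2617 0.0102] F [-0.5  0.4 -0.1] T [ 0.01 -0.1  -0.05] w 0.0434 q7 [-0.16 -0.94]
  shift mm [-1.9 -0.4  2.2] turn deg [ 0.39 -0.05 -0.1 ]
```

```bash
python3 -c "
from h import *
lo=[cv2.resize(r.grab_frame('top')[125:205,195:295],None,fx=5,fy=5,interpolation=2),cv2.resize(r.grab_frame('scene')[185:265,205:305],None,fx=5,fy=5,interpolation=2)]
print(r.get_obs()['gripper_width'])
cv2.imwrite('pics/g2.png',cv2.resize(cv2.vconcat(lo),(370,592)))"
```

```text
0.04080508282191579
```

View pics/g2.png

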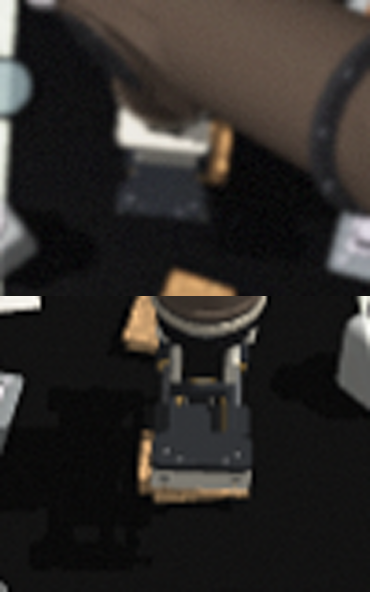

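```bash
python3 -c "
from h import *
f=lambda X:((proj('scene',X)-[205,185])*3.7).round(0).tolist()
print('tip open inner/outer bottom',f([[.6563,.2565,.0104],[.6753,.2565,.0104],[.6753,.2565,.03]]))
print('tip now',f([[.629,.2617,.0102],[.648,.2617,.0102],[.648,.2617,.03],[.648,.2617,.07]]))
b=pose(.6087,.2598,-.081,box(-30,30,-45,45,20,26));print('plaque',f(b))
o=r.get_obs();print(o['gripper_width'],o['tcp_pos'],o['time'],o['wrist_force'])
print('body bottom',f([[.609+.095,.2617-.0375,.076],[.609+.095,.2617+.0375,.076]]))
for n in P:
  r.grab_frame(n)
  for d in r.masks_of(n,'plaque_center')[:4]:
    ys,xs=np.nonzero(d['mask']);print(n,round(d['p'],2),d['location'],xs.min(),xs.max(),ys.min(),ys.max())
"
```

```text
tip open inner/outer bottom [[194.0, 221.0], [195.0, 241.0], [196.0, 227.0]]
tip now [[197.0, 194.0], [199.0, 213.0], [200.0, 199.0], [202.0, 170.0]]
plaque [[141.0, 137.0], [141.0, 133.0], [247.0, 140.0], [248.0, 136.0], [139.0, 195.0], [139.0, 191.0], [248.0, 198.0], [248.0, 194.0]]
0.04080508282191579 [0.60922772 0.26164763 0.01021817] 5.4667 [ 0.34658835 -0.49055675 -0.15865255]
body bottom [[159.0, 226.0], [256.0, 223.0]]
scene 0.82 [341.4, 177.2] 331 350 169 189
scene 0.68 [309.6, 154.5] 298 324 148 166
scene 0.67 [243.9, 228.7] 243 245 222 236
top 0.81 [230.3, 272.0] 217 242 264 282
top 0.81 [150.1, 226.6] 140 164 212 240
top 0.59 [175.3, 261.0] 161 189 246 273
```

```bash
python3 -c "
from h import *
f=lambda n,X:((proj(n,X)-([205,185] if n=='scene' else [195,125]))*3.7+([0,296] if n=='scene' else 0)).round(0).tolist()
for z in(.01,.05,.076,.116,.15): print(z,'sc far',f('scene',[[.61+k,.2565,z] for k in(.0375,.046,.065,.095)]),'top near',f('top',[[.61-k,.2565,z] for k in(.0375,.046,.065,.095)]))
print('plaque top',f('top',pose(.6087,.2598,-.081,box(-30,30,-45,45,20,26))[1::2]))
"; ls pics
```

```text
0.01 sc far [[193.0, 509.0], [193.0, 517.0], [195.0, 537.0], [198.0, 568.0]] top near [[183.0, 185.0], [183.0, 193.0], [182.0, 213.0], [181.0, 243.0]]
0.05 sc far [[194.0, 480.0], [195.0, 489.0], [197.0, 509.0], [200.0, 541.0]] top near [[182.0, 175.0], [181.0, 184.0], [181.0, 204.0], [180.0, 235.0]]
0.076 sc far [[196.0, 461.0], [196.0, 470.0], [198.0, 490.0], [201.0, 522.0]] top near [[181.0, 168.0], [180.0, 177.0], [180.0, 197.0], [179.0, 230.0]]
0.116 sc far [[197.0, 431.0], [198.0, 440.0], [200.0, 460.0], [203.0, 492.0]] top near [[179.0, 157.0], [179.0, 166.0], [178.0, 187.0], [177.0, 221.0]]
0.15 sc far [[199.0, 404.0], [200.0, 413.0], [202.0, 433.0], [205.0, 465.0]] top near [[177.0, 147.0], [177.0, 157.0], [176.0, 178.0], [175.0, 213.0]]
plaque top [[224.0, 179.0], [130.0, 169.0], [231.0, 118.0], [137.0, 109.0]]
g1.png
g2.png
ov1.png
ov2.png
scene0.png
scene0c.png
top0.png
top0c.png
```

```bash
python3 -c "
from h import *
cv2.imwrite('pics/g3.png',cv2.resize(r.grab_frame('scene')[195:255,215:295],None,fx=9,fy=9,interpolation=2))"
```

```text
(no output)
```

View pics/g3.png

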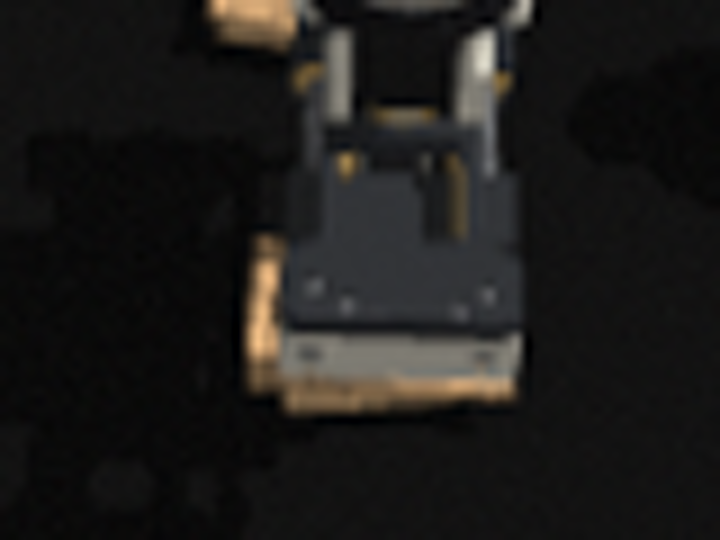

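The plaque and riser look untouched. No fingertip shows in front of the plaque, so the fingers closed above it: the real tip is higher than the reported z. I'll open and feel downwards in small steps.

send_rows(steps="0 0 0 0 0 0 0.0918;0 0 0 0 0 0 0.0918;0 0 0 0 0 0 0.0918;0 0 0 0 0 0 0.0918;0 0 0 0 0 0 0.0918;0 0 0 0 0 0 0.0918;0 0 0 0 0 0 0.0918;0 0 0.002 0 0 0 0.0918;0 0 0.002 0 0 0 0.0918;0 0 0.002 0 0 0 0.0918;0 0 0.002 0 0 0 0.0918")

```text
time: 6.63
tcp_pos: [0.6095, 0.2619, 0.002]
ee_rot: [0.736, 0.677, 0.003, 0.002]
wrist_force: [0.4, 0.2, -0.3]
gripper_width: 0.0919
```

```bash
python3 -c "
from d import *
delta([.6087,.2598,.008],target(-4.65))"
```

```text
t 6.63 tcp [0.6095 0.2619 0.002 ] F [ 0.4  0.2 -0.3] T [-0.04 -0.1   0.06] w 0.0919 q7 [-0.16 -0.94]
  shift mm [-2.1 -0.6 -6. ] turn deg [ 0.42 -0.08 -0.1 ]
```

send_rows(steps="-0.002 0 0.002 -0.2 0 0 0.0918;0 0 0.002 0 0 0 0.0918;0 0 0.002 0 0 0 0.0918;0 0 0.001 0 0 0 0.0918;0 0 0 0 0 0 0.0918")

```text
time: 7.05
tcp_pos: [0.6089, 0.2593, -0.0068]
ee_rot: [0.736, 0.677, 0.004, 0.004]
wrist_force: [0.0, -0.6, -0.0]
gripper_width: 0.092
```

send_rows(steps="0 0 0.004 -0.2 0 0 0.0918;0 0 0.004 0 0 0 0.0918;0 0 0.003 0 0 0 0.0918;0 0 0.002 0 0 0 0.0918;0 0 0.002 0 0 0 0.0918;0 0 0 0 0 0 0.0918")

```text
time: 7.55
tcp_pos: [0.609, 0.2594, -0.0236]
ee_rot: [0.736, 0.677, 0.005, 0.005]
wrist_force: [0.6, -0.7, -0.5]
gripper_width: 0.0916
```

```bash
python3 -c "
from h import *
print(r.get_obs()['wrist_force'])
a=r.grab_frame('scene')[195:255,215:295];b=r.grab_frame('top')[130:190,200:280]
cv2.imwrite('pics/g4.png',cv2.resize(cv2.vconcat([a,b]),None,fx=5,fy=5,interpolation=2))"
```

```text
[ 0.63649402 -0.67093835 -0.52039549]
```

View pics/g4.png

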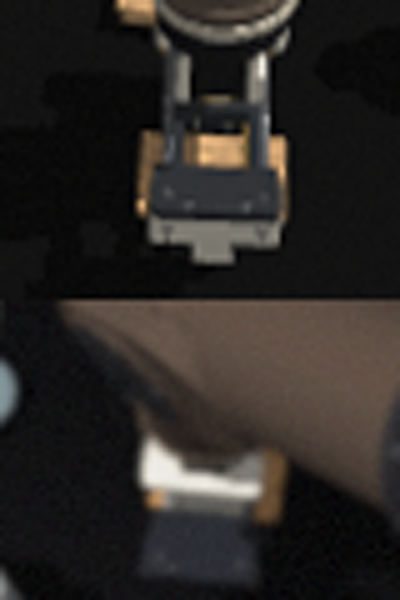

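The tip now appears in front of the plaque, at about (257,247), which means a real z of about 22 mm against a reported -24 mm. The table is known to be at z=0, so I'll touch it gently to calibrate.

send_rows(steps="0 0 0.003 -0.2 -0.2 0 0.0918;0 0 0.003 -0.2 -0.2 0 0.0918;0 0 0.002 0 0 0 0.0918;0 0 0.002 0 0 0 0.0918;0 0 0.001 0 0 0 0.0918;0 0 0 0 0 0 0.0918")

```text
time: 8.15
tcp_pos: [0.6102, 0.2598, -0.0303]
ee_rot: [0.736, 0.677, 0.006, 0.012]
wrist_force: [-0.1, -0.1, 0.4]
gripper_width: 0.0921
```

send_rows(steps="0 0 0.001 0 0 0 0.0918;0 0 0.001 0 0 0 0.0918;0 0 0.001 0 0 0 0.0918;0 0 0 0 0 0 0.0918")

```text
time: 8.48
tcp_pos: [0.6105, 0.2601, -0.0305]
ee_rot: [0.736, 0.677, 0.006, 0.013]
wrist_force: [-0.7, -0.9, -0.0]
gripper_width: 0.0918
```

```bash
python3 -c "
from d import *
delta([.6087,.2598,-.035],target(-4.65)); print(r.get_obs()['qpos'].round(3),r.get_obs()['effort'].round(1))"
```

```text
t 8.48 tcp [ 0.6105  0.2601 -0.0305] F [-0.7 -0.9 -0. ] T [ 0.01 -0.12  0.01] w 0.0918 q7 [-0.19 -0.98]
  shift mm [-0.4 -1.9  4.5] turn deg [ 1.53  0.48 -0.06]
[-0.188  0.779 -0.486  1.659  0.501  0.813 -0.984] [ -0.  -79.4 -10.5 -23.    0.1  -0.   -0. ]
```

send_rows(steps="0 0 0.002 0.5 0.2 0 0.0918;0 0 0.002 0.5 0.2 0 0.0918;0 0 0.002 0.5 0.1 0 0.0918;0 0 0 0 0 0 0.0918")

```text
time: 8.82
tcp_pos: [0.61, 0.2611, -0.0315]
ee_rot: [0.735, 0.678, 0.0, -0.0]
wrist_force: [0.0, 0.1, -0.3]
gripper_width: 0.0918
```

```bash
python3 -c "
from d import *
delta([.6087,.2598,-.035],target(-4.65))"
```

```text
t 8.82 tcp [ 0.61    0.2611 -0.0315] F [ 0.   0.1 -0.3] T [-0.04 -0.14 -0.05] w 0.0918 q7 [-0.17 -0.95]
  shift mm [-1.4 -1.2  3.5] turn deg [-0.02 -0.02  0.02]
```

send_rows(steps="0 -0.001 0 0 0 0 0.05;0 0 0 0 0 0 0.05;0 0 0 0 0 0 0.05;0 0 0 0 0 0 0.05;0 0 0 0 0 0 0.05;0 0 0 0 0 0 0.05;0 0 0 0 0 0 0.05;0 0 0 0 0 0 0.05")

```text
time: 9.48
tcp_pos: [0.61, 0.2619, -0.0319]
ee_rot: [0.735, 0.678, 0.001, -0.0]
wrist_force: [-0.6, -1.3, 4.6]
gripper_width: 0.0593
```

```bash
python3 -c "
from d import *
delta([.6087,.2598,-.035],target(-4.65))"
```

```text
t 9.48 tcp [ 0.61    0.2619 -0.0319] F [-0.6 -1.3  4.6] T [-0.11  0.05 -0.01] w 0.0593 q7 [-0.17 -0.95]
  shift mm [-2.2 -1.1  3.1] turn deg [ 0.03 -0.11  0.  ]
```

Width 59.3 mm, so the plaque is gripped. I'll lift it.

send_rows(steps="0 0 -0.004 0 0 0 0.05;0 0 -0.01 0 0 0 0.05;0 0 -0.015 0 0 0 0.05;0 0 -0.02 0 0 0 0.05;0 0 -0.02 0 0 1.5 0.05;0 0 -0.02 0 0 2 0.05;0 0 -0.02 0 0 2 0.05;0 0 -0.015 0 0 2 0.05;0 0 -0.005 0 0 2 0.05;0 0 0 0 0 0 0.05;0 0 0 0 0 0 0.05")

```text
time: 10.4
tcp_pos: [0.6067, 0.2604, 0.1051]
ee_rot: [0.79, 0.613, -0.002, -0.002]
wrist_force: [-0.5, -0.5, -0.2]
gripper_width: 0.0593
```

```bash
python3 -c "
from d import *
delta(hold(0,0,.10),target(-14.1))"
```

```text
t 10.4 tcp [0.6067 0.2604 0.1051] F [-0.5 -0.5 -0.2] T [-0.02 -0.06  0.02] w 0.0593 q7 [-0.15 -1.02]
  shift mm [-246.6  -25.3    5.6] turn deg [-0.32  0.08 -0.32]
```

send_rows(steps="-0.02 -0.003 0 0 0 0 0.05;-0.03 -0.003 0 0 0 0 0.05;-0.03 -0.003 0 0 0 0 0.05;-0.03 -0.003 0 0 0 0 0.05;-0.03 -0.003 0 0 0 0 0.05;-0.03 -0.003 0 0 0 0 0.05;-0.03 -0.003 0 0 0 0 0.05;-0.02 -0.003 0 0 0 0 0.05;-0.01 -0.001 0 0 0 0 0.05;0 0 0 0 0 0 0.05;0 0 0 0 0 0 0.05")

```text
time: 11.32
tcp_pos: [0.516, 0.0354, 0.0982]
ee_rot: [0.785, 0.619, -0.007, -0.006]
wrist_force: [-0.2, 0.1, -1.1]
gripper_width: 0.0594
```

```bash
cat > fp.py <<'E'
from d import *
from h import *
delta(hold(0,0,.10),target(-14.1))
I={n:r.grab_frame(n) for n in P}
for n in P:
    for d in r.masks_of(n,"plaque_center")[:6]:
        ys,xs=np.nonzero(d["mask"]);print(n,round(d["p"],2),np.round(d["location"]),xs.min(),xs.max(),ys.min(),ys.max(),d["mask"].sum())
cv2.imwrite("pics/h.png",cv2.resize(cv2.vconcat([I["scene"][130:240,110:260],I["top"][110:230,240:390]]),None,fx=2.6,fy=2.6,interpolation=2))
E
python3 fp.py
```

```text
t 11.32 tcp [0.516  0.0354 0.0982] F [-0.2  0.1 -1.1] T [-0.01 -0.08  0.  ] w 0.0594 q7 [ 0.26 -0.69]
  shift mm [-6.3  6.3 -1.9] turn deg [-1.06  0.23  0.64]
scene 0.86 [308. 156.] 298 323 148 166 290
scene 0.76 [265. 152.] 248 272 145 156 292
scene 0.72 [189. 183.] 186 196 177 190 95
scene 0.6 [313. 195.] 296 321 180 216 692
scene 0.58 [344. 183.] 332 350 169 189 331
top 0.79 [173. 258.] 161 189 246 273 459
top 0.77 [227. 271.] 216 243 264 282 485
top 0.56 [153. 227.] 141 163 213 238 393
top 0.42 [305. 178.] 298 305 172 188 80
top 0.26 [336. 195.] 285 357 175 215 957
```

View pics/h.png

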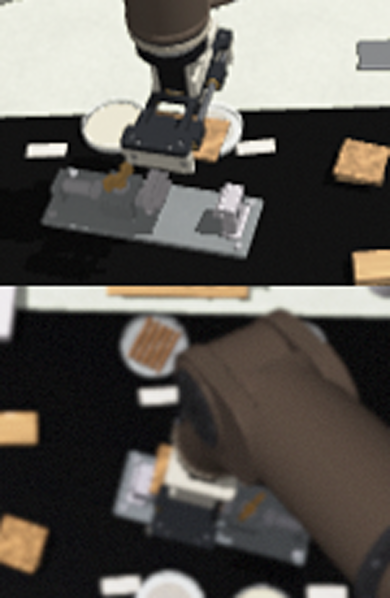

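The gripper holds the plaque over the clamp. Only its +y end is visible: about (191,183) in the scene view and (302,178) in the top view. I'll fit y and z from that end.

```bash
cat > fe.py <<'E'
from d import *
from h import *
# visible-end fit of plaque held by gripper: unknown along-offset s (plaque centre from TCP along holder y), real z of plaque centre, lateral x
o=r.get_obs();t=o["tcp_pos"];Rt=R.from_quat(o["ee_rot"]).as_matrix()
B=box(-30,30,-45,45,-3,3)
Rp=np.c_[Rt[:,1],Rt[:,0],-Rt[:,2]]; print("plaque x,y dirs yaw",np.degrees(np.arctan2(Rp[1,:2],Rp[0,:2])).round(1))
def bf(v): return [np.array([t[0],t[1],0])+np.array([0,0,v[1]])+Rp[:,1]*v[0]+Rp[:,0]*v[2]+B@Rp.T]
M={};W={}
for n,w,c in(("scene",(187,202,163,203),(190,183)),("top",(288,303,160,200),(302,178))):
    I=r.grab_frame(n);h=cv2.cvtColor(I,cv2.COLOR_BGR2HSV)
    m=(h[...,1]>70)&(h[...,2]>70)&(h[...,0]<25); k=np.zeros(m.shape,bool);k[w[2]:w[3],w[0]:w[1]]=1
    M[n]=(m&k).astype(float);W[n]=k;ys,xs=np.nonzero(m&k);print(n,len(xs),xs.min(),xs.max(),ys.min(),ys.max())
f=lambda v,ks:sum((((cv2.GaussianBlur(render(n,bf(v)),(3,3),0)-cv2.GaussianBlur(M[n],(3,3),0))*W[n])**2).sum() for n in ks)
for ks in(["scene"],["top"],["scene","top"]):
    for z0 in(.10,.15):
        q=minimize(f,[0,z0,0],args=(ks,),method="Nelder-Mead",options=dict(initial_simplex=[[0,z0,0],[.008,z0,0],[0,z0+.02,0],[0,z0,.006]],maxiter=150));print(ks,q.x.round(4),round(q.fun,1),"z-tcpz",round(q.x[1]-t[2],4))
E
python3 fe.py
```

```text
plaque x,y dirs yaw [-13.3  76.7]
scene 138 187 198 163 192
top 68 298 302 171 195
['scene'] [-0.0076  0.1395 -0.0085] 14.9 z-tcpz 0.0411
['scene'] [-0.0039  0.152   0.0021] 15.1 z-tcpz 0.0536
['top'] [-0.0038  0.1047  0.0158] 4.9 z-tcpz 0.0063
['top'] [-0.0012  0.1496  0.0054] 5.3 z-tcpz 0.0512
['scene', 'top'] [-0.0022  0.1546  0.0043] 22.1 z-tcpz 0.0562
['scene', 'top'] [-0.0015  0.1553  0.0047] 22.0 z-tcpz 0.0569
```

```bash
cat > g.py <<'E'
from d import *
S=-.002;L=.055
def goal(y,z,tilt,x=0,tag="",yaw=None):
    rot=target(np.degrees(H[2]) if yaw is None else yaw,tilt);m=rot.as_matrix()
    delta(hold(x/1e3,y/1e3,z/1e3)-S*m[:,0]+L*m[:,2],rot,tag)
def now():
    o=r.get_obs();m=R.from_quat(o["ee_rot"]).as_matrix();p=o["tcp_pos"]+S*m[:,0]-L*m[:,2]
    ih=R.from_euler("z",-H[2]);q=ih.apply(p-[H[0],H[1],0])*1e3;ax=ih.apply(m[:,0]);lat=ih.apply(m[:,1])
    til=np.degrees(np.arcsin(ax[2]))
    print("t",round(o["time"],2),"plaque c",q.round(1),"tilt",til.round(1),"roll",np.degrees(np.arcsin(lat[2])).round(1),"yawerr",np.degrees(np.arctan2(-ax[0],ax[1])).round(1),"-y end",(q-45*ax).round(1)[1:],"+y end",(q+45*ax).round(1)[1:],"F",ih.apply(o["wrist_force"]).round(1),"w",round(o["gripper_width"],4))
if __name__=="__main__":
    now()
    a=[float(v) for v in sys.argv[1:]]
    if a: goal(*a)
E
python3 g.py 23 100 12
```

```text
t 11.62 plaque c [ -5.3   5.8 153.4] tilt -0.2 roll -1.0 yawerr 0.8 -y end [-39.2 153.6] +y end [ 50.8 153.3] F [ 0.6 -0.1 -1.2] w 0.0595
 t 11.62 tcp [0.5164 0.0367 0.0984] F [ 0.5 -0.2 -1.2] T [-0.03 -0.1   0.05] w 0.0595 q7 [ 0.26 -0.69]
  shift mm [28.9  7.6 51.6] turn deg [-1.1  12.2   0.65]
```

send_rows(steps="0.005 0.001 0 -0.2 2 0.1 0.05;0.005 0.001 0 -0.2 2 0.1 0.05;0.005 0.001 0 -0.2 2 0.1 0.05;0.005 0.001 0 -0.2 2 0.1 0.05;0.005 0.001 0 -0.2 2 0.1 0.05;0.004 0.001 0 -0.1 2 0.1 0.05;0 0 0.01 0 0 0 0.05;0 0 0.01 0 0 0 0.05;0 0 0 0 0 0 0.05")

```text
time: 12.37
tcp_pos: [0.533, 0.0771, 0.0807]
ee_rot: [0.78, 0.616, 0.086, -0.066]
wrist_force: [-0.1, 0.9, -1.3]
gripper_width: 0.0596
```

```bash
python3 g.py 23 75 12; python3 fe.py
```

```text
t 12.37 plaque c [-1.00e-01  3.70e+01  1.34e+02] tilt 12.5 roll 0.2 yawerr 0.7 -y end [ -7.  124.2] +y end [ 80.9 143.7] F [-0.3  0.9 -1.3] w 0.0596
 t 12.37 tcp [0.533  0.0771 0.0807] F [-0.1  0.9 -1.3] T [-0.29  0.01  0.03] w 0.0596 q7 [ 0.41 -0.53]
  shift mm [-26.8  -0.3  54.6] turn deg [ 0.06 -0.46  0.68]
plaque x,y dirs yaw [-13.4  76.6]
scene 149 187 201 166 196
top 189 288 302 167 193
['scene'] [ 0.0325  0.1204 -0.0153] 15.2 z-tcpz 0.0398
['scene'] [0.0007 0.1406 0.0039] 88.0 z-tcpz 0.0599
['top'] [-0.0148 -0.0593  0.0537] 58.8 z-tcpz -0.14
['top'] [-0.0103  0.1247  0.0068] 66.3 z-tcpz 0.044
['scene', 'top'] [-0.0097  0.1389  0.0023] 155.5 z-tcpz 0.0583
['scene', 'top'] [-0.0098  0.1391  0.0023] 155.5 z-tcpz 0.0584
```

```bash
sed -i 's/(187,202,163,203)/(187,222,163,203)/;s/(288,303,160,200)/(268,303,160,200)/;s/range=//' fe.py; python3 fe.py
```

```text
plaque x,y dirs yaw [-13.4  76.7]
scene 221 187 208 165 197
top 197 287 302 164 194
['scene'] [-0.0145  0.139   0.0015] 92.8 z-tcpz 0.0571
['scene'] [-0.0107  0.1509  0.0124] 94.4 z-tcpz 0.069
['top'] [-0.0129 -0.0199  0.0435] 62.2 z-tcpz -0.1018
['top'] [-0.0135 -0.024   0.0447] 62.1 z-tcpz -0.1059
['scene', 'top'] [-0.012   0.1408  0.003 ] 167.4 z-tcpz 0.0589
['scene', 'top'] [-0.012   0.1405  0.0026] 167.4 z-tcpz 0.0586
```

send_rows(steps="-0.008 0 0 0 -0.2 0.3 0.05;-0.008 0 0.005 0 -0.2 0.3 0.05;-0.006 0 0.01 0 0 0 0.05;-0.003 0 0.01 0 0 0 0.05;0 0 0.01 0 0 0 0.05;0 0 0.006 0 0 0 0.05;0 0 0.003 0 0 0 0.05;0 0 0 0 0 0 0.05")

```text
time: 13.23
tcp_pos: [0.53, 0.0602, 0.029]
ee_rot: [0.784, 0.612, 0.083, -0.063]
wrist_force: [0.4, 0.5, -0.2]
gripper_width: 0.0597
```

```bash
python3 g.py 22 64 12
```

```text
t 13.23 plaque c [ 1.  20.3 82.4] tilt 12.0 roll 0.2 yawerr 0.1 -y end [-23.7  73. ] +y end [64.3 91.7] F [ 0.3  0.6 -0.2] w 0.0597
 t 13.23 tcp [0.53   0.0602 0.029 ] F [ 0.4  0.5 -0.2] T [-0.24  0.    0.01] w 0.0597 q7 [ 0.39 -0.55]
  shift mm [-2.2 -1.2 18.3] turn deg [0.2  0.02 0.06]
```

send_rows(steps="0 -0.001 0.006 0 0 0 0.05;-0.001 0 0.006 0 0 0 0.05;-0.001 0 0.003 0 0 0 0.05;0 0 0 0 0 0 0.05;0 0 0 0 0 0 0.05")

```text
time: 13.65
tcp_pos: [0.5296, 0.0629, 0.0124]
ee_rot: [0.784, 0.612, 0.084, -0.063]
wrist_force: [0.1, 0.2, 1.1]
gripper_width: 0.0594
```

```bash
python3 g.py 10 64 12; python3 -c "
from h import *
cv2.imwrite('pics/k.png',cv2.resize(r.grab_frame('scene')[150:230,120:230],None,fx=7,fy=7,interpolation=2))"
```

```text
t 13.65 plaque c [-0.1 22.8 65.8] tilt 12.0 roll 0.2 yawerr 0.2 -y end [-21.2  56.4] +y end [66.8 75.2] F [0.1 0.3 1.1] w 0.0594
 t 13.65 tcp [0.5296 0.0629 0.0124] F [0.1 0.2 1.1] T [-0.28  0.    0.02] w 0.0594 q7 [ 0.37 -0.56]
  shift mm [-12.9  -0.2  -0.9] turn deg [ 0.19 -0.02  0.15]
```

View pics/k.png

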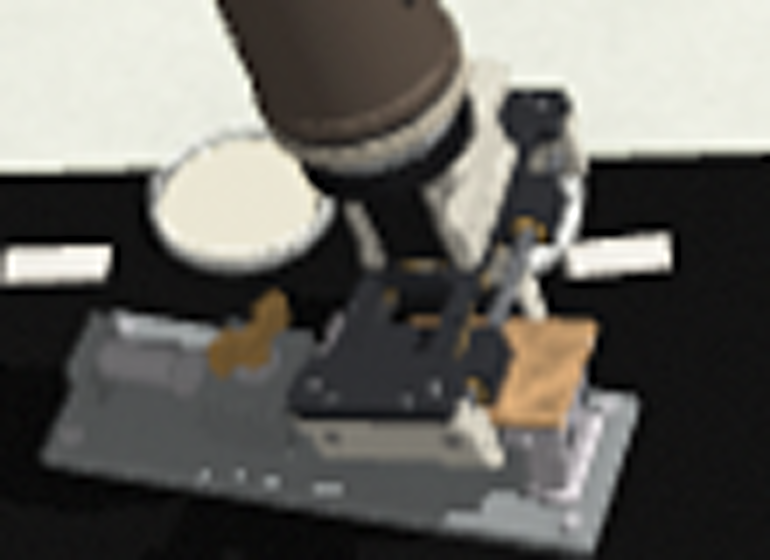

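```bash
python3 -c "
from g import *
from h import proj
o=r.get_obs();m=R.from_quat(o['ee_rot']).as_matrix();c=o['tcp_pos']+S*m[:,0]-L*m[:,2]
for x in(-.03,.03):
  for z in (.003,-.003): print(x,z,proj('scene',c+.045*m[:,0]+x*m[:,1]-z*m[:,2]).round(1))
print(proj('scene',np.array([hold(-.02,.042,.06),hold(.02,.042,.06),hold(.02,.055,.06)])).round(1))
"
```

```text
-0.03 0.003 [[204.7 194.9]]
-0.03 -0.003 [[205.2 196.2]]
0.03 0.003 [[199.7 209.4]]
0.03 -0.003 [[200.2 210.7]]
[[196.9 199.8]
 [193.4 209.5]
 [197.5 210.1]]
```

Prediction and picture agree within about 1 px. Now I'll slide into the sprung jaw.

send_rows(steps="-0.004 0 0 0.1 0 0 0.05;-0.004 0 0 0 0 0 0.05;-0.003 0 -0.0005 0 0 0 0.05;-0.002 0 -0.0005 0 0 0 0.05;0 0 0 0 0 0 0.05")

```text
time: 14.12
tcp_pos: [0.5269, 0.0488, 0.0114]
ee_rot: [0.784, 0.612, 0.084, -0.063]
wrist_force: [-0.0, 0.3, -1.9]
gripper_width: 0.0595
```

```bash
python3 g.py 3 63.5 12
```

```text
t 14.12 plaque c [ 0.7  8.4 64.8] tilt 12.0 roll 0.2 yawerr 0.1 -y end [-35.6  55.4] +y end [52.4 74.2] F [-0.1  0.3 -1.9] w 0.0595
 t 14.12 tcp [0.5269 0.0488 0.0114] F [-0.   0.3 -1.9] T [-0.04 -0.09  0.02] w 0.0595 q7 [ 0.4  -0.54]
  shift mm [-5.6 -0.9  0.1] turn deg [ 0.18 -0.04  0.14]
```

send_rows(steps="-0.002 0 0.0005 0 0 0 0.05;-0.002 0 0 0 0 0 0.05;-0.002 0 0 0 0 0 0.05;-0.002 0 0 0 0 0 0.05;0 0 0 0 0 0 0.05")

```text
time: 14.53
tcp_pos: [0.5257, 0.0437, 0.0101]
ee_rot: [0.783, 0.613, 0.086, -0.064]
wrist_force: [0.7, 6.0, -0.2]
gripper_width: 0.0593
```

```bash
python3 g.py -6 62.5 12
```

```text
t 14.53 plaque c [ 0.8  3.  63.4] tilt 12.3 roll 0.3 yawerr 0.3 -y end [-40.9  53.8] +y end [47. 73.] F [-0.8  6.  -0.2] w 0.0593
 t 14.53 tcp [0.5257 0.0437 0.0101] F [ 0.7  6.  -0.2] T [ 0.85 -0.18  0.05] w 0.0593 q7 [ 0.42 -0.52]
  shift mm [-9.3 -1.  -1. ] turn deg [ 0.24 -0.28  0.27]
```

Contact came at -40.9 mm with 6 N, as predicted. I'll push the jaw back about 10 mm.

send_rows(steps="-0.003 0 -0.0003 0 0 0 0.05;-0.003 0 -0.0003 0 0 0 0.05;-0.003 0 -0.0003 0 -0.1 0.1 0.05;-0.003 0 -0.0003 0 -0.1 0.1 0.05;-0.002 0 0 0 0 0 0.05")

```text
time: 14.95
tcp_pos: [0.5246, 0.0398, 0.0107]
ee_rot: [0.781, 0.615, 0.09, -0.065]
wrist_force: [1.3, 7.4, -1.1]
gripper_width: 0.0593
```

```bash
python3 g.py -6.5 62 12
```

```text
t 14.95 plaque c [ 0.5 -1.5 63.9] tilt 12.7 roll 0.5 yawerr 0.6 -y end [-45.4  54. ] +y end [42.4 73.8] F [-0.5  7.5 -1.1] w 0.0593
 t 14.95 tcp [0.5246 0.0398 0.0107] F [ 1.3  7.4 -1.1] T [ 1.2  -0.14  0.03] w 0.0593 q7 [ 0.44 -0.5 ]
  shift mm [-6.  -0.9  0.8] turn deg [ 0.35 -0.73  0.58]
```

send_rows(steps="-0.005 0 0 0.1 -0.5 0.3 0.05;-0.005 0 0 0.1 -0.5 0.3 0.05;-0.005 -0.001 0 0.1 -0.5 0.3 0.05;-0.005 0 0 0.1 -0.4 0.3 0.05")

```text
time: 15.28
tcp_pos: [0.523, 0.0314, 0.0095]
ee_rot: [0.785, 0.611, 0.081, -0.061]
wrist_force: [0.2, 18.1, 1.1]
gripper_width: 0.0596
```

```bash
python3 g.py -6.5 61 11
```

```text
t 15.28 plaque c [ 1.1 -8.9 63. ] tilt 11.6 roll 0.2 yawerr -0.1 -y end [-53.  54.] +y end [35.1 72. ] F [-4.2 17.6  1.1] w 0.0596
 t 15.28 tcp [0.523  0.0314 0.0095] F [ 0.2 18.1  1.1] T [ 3.56 -0.3   0.19] w 0.0596 q7 [ 0.43 -0.52]
  shift mm [ 1.4 -1.4  2.5] turn deg [ 0.21 -0.56 -0.1 ]
```

The jaw reached its 12 mm stop: end at -53 mm, 18 N. Now I'll swing the +y end down, holding the -y end at about -51 mm.

```bash
python3 g.py -6.8 58.5 7; python3 g.py -6.8 54 3|tail -2
```

```text
t 15.28 plaque c [ 1.1 -8.9 63. ] tilt 11.6 roll 0.2 yawerr -0.1 -y end [-53.  54.] +y end [35.1 72. ] F [-4.2 17.6  1.1] w 0.0596
 t 15.28 tcp [0.523  0.0314 0.0095] F [ 0.2 18.1  1.1] T [ 3.56 -0.3   0.19] w 0.0596 q7 [ 0.43 -0.52]
  shift mm [-3.2 -1.4  4.8] turn deg [ 0.21 -4.56 -0.1 ]
 t 15.28 tcp [0.523  0.0314 0.0095] F [ 0.2 18.1  1.1] T [ 3.56 -0.3   0.19] w 0.0596 q7 [ 0.43 -0.52]
  shift mm [-7.9 -1.4  9. ] turn deg [ 0.21 -8.56 -0.11]
```

send_rows(steps="-0.003 0 0.0015 0 -1.5 0 0.05;-0.003 -0.001 0.0015 0 -1.5 0.1 0.05;-0.003 0 0.0015 0 -1.5 0.1 0.05")

```text
time: 15.53
tcp_pos: [0.5232, 0.0316, 0.0056]
ee_rot: [0.787, 0.613, 0.055, -0.038]
wrist_force: [-0.9, 8.7, 0.2]
gripper_width: 0.0595
```

```bash
python3 g.py -6.8 55 4
```

```text
t 15.53 plaque c [ 1.1 -5.  59.8] tilt 7.6 roll 0.4 yawerr -0.0 -y end [-49.6  53.9] +y end [39.6 65.8] F [-3.   8.2  0.2] w 0.0595
 t 15.53 tcp [0.5232 0.0316 0.0056] F [-0.9  8.7  0.2] T [ 1.7  -0.04  0.04] w 0.0595 q7 [ 0.33 -0.6 ]
  shift mm [-5.9 -1.5  4.6] turn deg [ 0.43 -3.6  -0.04]
```

send_rows(steps="-0.005 0 0.0015 0.2 -1.3 0 0.05;-0.005 -0.001 0.0015 0.1 -1.3 0 0.05;-0.005 0 0.0015 0.1 -1.3 0 0.05")

```text
time: 15.78
tcp_pos: [0.5217, 0.0276, 0.0015]
ee_rot: [0.785, 0.618, 0.03, -0.02]
wrist_force: [-0.9, 10.7, 2.1]
gripper_width: 0.0597
```

```bash
python3 g.py -6 51.3 0
```

```text
t 15.78 plaque c [ 0.8 -5.9 56.2] tilt 4.2 roll 0.3 yawerr 0.5 -y end [-50.8  52.9] +y end [38.9 59.4] F [-3.4 10.2  2.1] w 0.0597
 t 15.78 tcp [0.5217 0.0276 0.0015] F [-0.9 10.7  2.1] T [ 1.99  0.09 -0.02] w 0.0597 q7 [ 0.25 -0.66]
  shift mm [-4.4 -1.1  4.8] turn deg [ 0.28 -4.17  0.48]
```

send_rows(steps="-0.005 0 0.002 0.1 -1.5 0.2 0.05;-0.0045 -0.001 0.002 0.1 -1.5 0.2 0.05;-0.0045 0 0.0015 0 -1.5 0.2 0.05")

```text
time: 16.03
tcp_pos: [0.5212, 0.0238, -0.0027]
ee_rot: [0.787, 0.617, 0.003, 0.002]
wrist_force: [-0.6, 10.1, 2.4]
gripper_width: 0.0592
```

```bash
python3 g.py -3 51 0
```

```text
t 16.03 plaque c [ 1.1 -5.9 52.3] tilt 0.2 roll 0.4 yawerr 0.3 -y end [-50.9  52.1] +y end [39.1 52.4] F [-3.   9.6  2.4] w 0.0592
 t 16.03 tcp [ 0.5212  0.0238 -0.0027] F [-0.6 10.1  2.4] T [ 1.92  0.11 -0.01] w 0.0592 q7 [ 0.16 -0.74]
  shift mm [ 2.8 -1.5  1.3] turn deg [ 0.4  -0.18  0.32]
```

send_rows(steps="-0.003 0 0.0015 0.1 -0.2 0.1 0.05;-0.001 -0.001 0.001 0.1 -0.1 0.1 0.05;0.001 0 0.0005 0.1 0 0.1 0.05;0.001 0 0 0 0 0 0.05")

```text
time: 16.37
tcp_pos: [0.523, 0.0295, -0.0038]
ee_rot: [0.785, 0.619, 0.003, 0.002]
wrist_force: [-0.9, -9.5, 0.7]
gripper_width: 0.0594
```

```bash
python3 g.py 0 51 0
```

```text
t 16.37 plaque c [ 1.4  0.1 51.2] tilt 0.2 roll 0.4 yawerr 0.6 -y end [-44.9  51.1] +y end [45.1 51.4] F [ 1.4 -9.4  0.7] w 0.0594
 t 16.37 tcp [ 0.523   0.0295 -0.0038] F [-0.9 -9.5  0.7] T [-1.85  0.17  0.13] w 0.0594 q7 [ 0.15 -0.75]
  shift mm [-0.2 -1.8  0.2] turn deg [ 0.39 -0.19  0.56]
```

The plaque is seated: centre y 0.1, z 51.2, tilt 0.2°, pressing on the fixed jaw. I'll trim x and yaw, release and go up.

send_rows(steps="-0.001 -0.001 0 0.2 -0.1 0.3 0.05;-0.0005 -0.001 0 0.2 -0.1 0.3 0.05;0 0 0 0 0 0 0.05")

```text
time: 16.62
tcp_pos: [0.5227, 0.0293, -0.0034]
ee_rot: [0.788, 0.615, 0.002, 0.0]
wrist_force: [-1.0, 0.4, 0.4]
gripper_width: 0.0596
```

```bash
python3 g.py 0 51 0
```

```text
t 16.62 plaque c [ 1.4 -0.2 51.6] tilt 0.1 roll 0.2 yawerr 0.0 -y end [-45.2  51.5] +y end [44.8 51.7] F [-1.   0.1  0.4] w 0.0596
 t 16.62 tcp [ 0.5227  0.0293 -0.0034] F [-1.   0.4  0.4] T [0.17 0.07 0.48] w 0.0596 q7 [ 0.15 -0.75]
  shift mm [ 0.1 -1.6  0.6] turn deg [ 0.16 -0.11  0.02]
```

send_rows(steps="0 0 0 0 0 0 0.065;0 0 0 0 0 0 0.075;0 0 0 0 0 0 0.085;0 0 0 0 0 0 0.0918;0 0 0 0 0 0 0.0918;0 0 0 0 0 0 0.0918;0 0 0 0 0 0 0.0918;0 0 -0.01 0 0 0 0.0918;0 0 -0.015 0 0 0 0.0918;0 0 -0.02 0 0 0 0.0918;0 0 -0.02 0 0 0 0.0918;0 0 -0.02 0 0 0 0.0918;0 0 0 0 0 0 0.0918")

```text
time: 17.7
tcp_pos: [0.5192, 0.0277, 0.0866]
ee_rot: [0.789, 0.614, -0.002, -0.001]
wrist_force: [0.4, 1.3, -0.2]
gripper_width: 0.0917
```

```bash
python3 - <<'E'
from d import *
wy=50.7
delta([.4996,-.0575,.08],target(wy))
E
```

```text
t 17.7 tcp [0.5192 0.0277 0.0866] F [ 0.4  1.3 -0.2] T [ 0.04 -0.11  0.06] w 0.0917 q7 [ 0.22 -0.67]
  shift mm [-87.4   1.9   6.6] turn deg [ -0.23  -0.08 -64.91]
```

send_rows(steps="0 0 -0.006 0 0 -6.5 0.0918;0 0 -0.006 0 0 -6.5 0.0918;0 0 -0.006 0 0 -6.5 0.0918;0 0 -0.006 0 0 -6.5 0.0918;0 0 -0.006 0 0 -6.5 0.0918;0 0 -0.006 0 0 -6.5 0.0918;0 0 -0.006 0 0 -6.5 0.06;0 0 -0.006 0 0 -6.5 0.05;0 0 -0.006 0 0 -6.5 0.04;0 0 -0.006 0 0 -6.5 0.04")

```text
time: 18.53
tcp_pos: [0.5178, 0.0276, 0.1532]
ee_rot: [0.312, 0.95, -0.001, -0.0]
wrist_force: [0.5, -0.5, 0.6]
gripper_width: 0.0695
```

```bash
python3 - <<'E'
from d import *
delta([.45,-.30,.14],target(50.7))
E
```

```text
t 18.53 tcp [0.5178 0.0276 0.1532] F [ 0.5 -0.5  0.6] T [ 0.05 -0.14  0.02] w 0.0695 q7 [0.45 0.43]
  shift mm [-139.3 -304.1   14.2] turn deg [-0.18  0.01  3.  ]
```

send_rows(steps="-0.014 -0.03 0 0 0 0.4 0.04;-0.014 -0.03 0 0 0 0.4 0.04;-0.014 -0.03 0 0 0 0.4 0.04;-0.014 -0.03 0 0 0 0.4 0.04;-0.014 -0.03 0 0 0 0.4 0.04;-0.014 -0.03 0 0 0 0.4 0.04;-0.014 -0.03 0 0 0 0.4 0.04;-0.014 -0.03 0 0 0 0.2 0.04;-0.014 -0.03 0 0 0 0 0.04;-0.01 -0.02 0 0 0 0 0.04;0 0 0 0 0 0 0.04")

```text
time: 19.45
tcp_pos: [0.4454, -0.2968, 0.1571]
ee_rot: [0.33, 0.944, -0.001, 0.001]
wrist_force: [-0.5, -0.8, -0.7]
gripper_width: 0.0402
```

```bash
cat > ck.py <<'E'
import sys
from h import *
from d import hold,delta,target
I={n:r.grab_frame(n) for n in P}
k=sys.argv[1]
for n in P: cv2.imwrite(f"pics/{n}{k}.png",I[n])
B=box(-30,30,-45,45,48,54)
hx=(0.5207,0.0278,-0.246)
c=[]
for n,(y0,x0) in dict(top=(160,280),scene=(170,115)).items():
    q=cv2.resize(I[n][y0:y0+70,x0:x0+95],None,fx=6,fy=6,interpolation=2)
    cv2.polylines(q,[cv2.convexHull(np.int32((proj(n,pose(*hx,B))+.5-[x0,y0])*6))],1,(0,255,0),1);c.append(q)
cv2.imwrite(f"pics/ck{k}.png",cv2.resize(cv2.vconcat(c),None,fx=.7,fy=.7,interpolation=cv2.INTER_AREA))
hs={n:cv2.cvtColor(I[n],cv2.COLOR_BGR2HSV) for n in P}
def near(m,c,rad):
    kk=np.zeros(m.shape,np.uint8);cv2.circle(kk,c,rad,1,-1);return m&(kk>0)
def wb(w): return [pose(w[0],w[1],w[2],q) for q in(box(-22,-7,-4,4,56,76),box(7,22,-4,4,56,76),box(-8,8,-4,4,54,67),box(-6,6,-6,6,48,56))]
br={n:near((hs[n][...,1]>90)&(hs[n][...,2]>60),c,12) for n,c in(("top",(337,195)),("scene",(155,198)))}
for a0 in np.radians([141,180,220,260,300]):
    v,e=fit(br,wb,[.4996,-.0575,a0],[.003,.003,.15]);print("wing",v[:2].round(4),np.degrees(v[2]).round(1),round(e,1))
E
python3 ck.py 2; python3 -c "
from d import *
delta([.45,-.30,.14],target(50.7))"
```

```text
wing [ 0.4992 -0.0574] 141.2 3.4
wing [ 0.4996 -0.0577] 141.1 3.2
wing [ 0.4987 -0.0654] 223.9 87.9
wing [ 0.4994 -0.0576] 321.8 3.2
wing [ 0.4996 -0.0578] 321.1 3.2
 t 19.55 tcp [ 0.4469 -0.2922  0.1573] F [0.7 0.4 0.1] T [ 0.06 -0.14  0.02] w 0.0398 q7 [1.04 1.06]
  shift mm [-7.2 -4.3 17.4] turn deg [0.1  0.11 1.  ]
```

View pics/ck2.png

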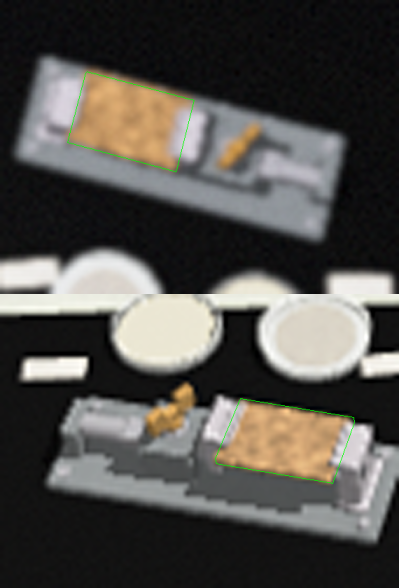

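The plaque sits square in both jaws, with both lips over its ends and the outline matching. The wing pose is confirmed: (0.4995, -0.0576), 141°. Next is the screw.

```bash
python3 -c "
from d import *
delta([.4995,-.0576,.08],target(51.1))"
```

```text
t 19.55 tcp [ 0.4469 -0.2922  0.1573] F [0.7 0.4 0.1] T [ 0.06 -0.14  0.02] w 0.0398 q7 [1.04 1.06]
  shift mm [104.3 216.5  77.5] turn deg [0.1  0.11 0.6 ]
```

send_rows(steps="0.01 0.022 0 0 0 0 0.016;0.014 0.03 0 0 0 0 0.016;0.014 0.03 0 0 0 0 0.016;0.014 0.03 0 0 0 0 0.016;0.014 0.03 0.01 0 0 0 0.016;0.014 0.03 0.01 0 0 0 0.016;0.01 0.02 0.01 0 0 0 0.016;0.006 0.01 0.015 0 0 0 0.016;0 0 0.015 0 0 0 0.016;0 0 0 0 0 0 0.016;0 0 0 0 0 0 0.016")

```text
time: 20.47
tcp_pos: [0.4986, -0.0426, 0.0997]
ee_rot: [0.317, 0.949, 0.005, 0.003]
wrist_force: [0.2, -0.8, 0.8]
gripper_width: 0.0161
```

```bash
python3 -c "
from d import *
delta([.4995,-.0576,.055],target(51.1))"
```

```text
t 20.47 tcp [ 0.4986 -0.0426  0.0997] F [ 0.2 -0.8  0.8] T [-0.02 -0.19  0.04] w 0.0161 q7 [0.58 0.52]
  shift mm [ -9.6 -11.9  44.6] turn deg [0.63 0.17 1.98]
```

send_rows(steps="-0.005 -0.006 0.004 0.4 0.1 1 0.016;-0.003 -0.004 0.01 0.2 0.1 0.8 0.016;0 0 0.01 0 0 0 0.016;0 0 0.01 0 0 0 0.016;0 0 0 0 0 0 0.016;0 0 0 0 0 0 0.016")

```text
time: 20.97
tcp_pos: [0.4997, -0.0583, 0.0644]
ee_rot: [0.335, 0.942, -0.0, 0.001]
wrist_force: [0.2, 0.6, 0.9]
gripper_width: 0.0163
```

```bash
python3 -c "
from d import *
delta([.4995,-.0576,.045],target(51.1))"
```

```text
t 20.97 tcp [ 0.4997 -0.0583  0.0644] F [0.2 0.6 0.9] T [ 0.06 -0.17  0.03] w 0.0163 q7 [0.56 0.46]
  shift mm [ 0.6  0.5 19.4] turn deg [-0.02  0.09 -0.19]
```

send_rows(steps="0.0005 0.0005 0.008 0 0 0 0.016;0 0 0.007 0 0 0 0.016;0 0 0.006 0 0 0 0.016;0 0 0.004 0 0 0 0.016;0 0 0.003 0 0 0 0.016;0 0 0.002 0 0 0 0.016;0 0 0 0 0 0 0.016")

```text
time: 21.55
tcp_pos: [0.4994, -0.0578, 0.031]
ee_rot: [0.335, 0.942, -0.0, 0.0]
wrist_force: [0.5, -0.8, -0.3]
gripper_width: 0.0161
```

```bash
python3 -c "
from d import *
delta([.4995,-.0576,.0275],target(51.1))"
```

```text
t 21.55 tcp [ 0.4994 -0.0578  0.031 ] F [ 0.5 -0.8 -0.3] T [ 0.02 -0.21  0.01] w 0.0161 q7 [0.52 0.41]
  shift mm [0.1 0.2 3.5] turn deg [-0.02  0.06 -0.23]
```

send_rows(steps="0 0 0 0 0 0 0.012;0 0 0.0015 0 0 0 0.012;0 0 0.0015 0 0 0 0.012;0 0 0.0015 0 0 0 0.012;0 0 0.0015 0 0 0 0.012;0 0 0 0 0 0 0.012")

```text
time: 22.05
tcp_pos: [0.5002, -0.0576, 0.0252]
ee_rot: [0.335, 0.942, -0.0, 0.001]
wrist_force: [0.0, 1.0, -0.3]
gripper_width: 0.012
```

send_rows(steps="0 0 0.0015 0 0 0 0.012;0 0 0.0015 0 0 0 0.012;0 0 0.0015 0 0 0 0.012")

```text
time: 22.3
tcp_pos: [0.5008, -0.0577, 0.0215]
ee_rot: [0.335, 0.942, -0.0, 0.002]
wrist_force: [-6.9, -0.4, 26.4]
gripper_width: 0.0122
```

Contact with the hub top (56 mm) at reported 21.5 mm gives a bias of about 34 mm, consistent with the table contact. I'll back off 3 mm and grip the wings.

send_rows(steps="0 0 -0.003 0 0 0 0.012;-0.0003 0 -0.0005 0 0 0 0.012;0 0 0 0 0 0 0.004;0 0 0 0 0 0 0.004;0 0 0 0 0 0 0.004;0 0 0 0 0 0 0.004")

```text
time: 22.8
tcp_pos: [0.5007, -0.0587, 0.0253]
ee_rot: [0.335, 0.942, -0.001, 0.002]
wrist_force: [-1.5, -1.0, 3.7]
gripper_width: 0.0077
```

```bash
python3 -c "
from d import *
delta([.4995,-.0576,.0245],target(51.1))"
```

```text
t 22.8 tcp [ 0.5007 -0.0587  0.0253] F [-1.5 -1.   3.7] T [-0.06  0.23  0.01] w 0.0077 q7 [0.51 0.4 ]
  shift mm [1.6 0.1 0.8] turn deg [-0.05  0.26 -0.26]
```

send_rows(steps="0 0 0.0001 0 0 5 0.004;0 0 0.0001 0 0 5 0.004;0 0 0.0001 0 0 5 0.004;0 0 0.0001 0 0 5 0.004;0 0 0.0001 0 0 5 0.004;0 0 0.0001 0 0 5 0.004")

```text
time: 23.3
tcp_pos: [0.5, -0.0591, 0.0247]
ee_rot: [0.576, 0.818, -0.001, 0.002]
wrist_force: [-3.3, -1.6, 4.2]
gripper_width: 0.0077
```

```bash
cat > w.py <<'E'
from d import *
o=r.get_obs();m=R.from_quat(o["ee_rot"]).as_matrix();y=np.degrees(np.arctan2(m[1,1],m[0,1]))
print("yaw",y.round(1),"turned cw",((51.1-y)%360).round(1))
delta([.4997,-.0578,.0245-.001*np.radians((51.1-y)%360)],target(y))
E
python3 w.py
```

```text
yaw 19.7 turned cw 31.4
 t 23.3 tcp [ 0.5    -0.0591  0.0247] F [-3.3 -1.6  4.2] T [-0.22  0.28 -0.06] w 0.0077 q7 [ 0.42 -0.04]
  shift mm [1.4 0.2 0.7] turn deg [ 0.02  0.24 -0.  ]
```

Works well. Continuing.

send_rows(steps="0.0002 0 0.0002 0 0 6 0.004;0.0002 0 0.0002 0 0 6 0.004;0.0002 0 0.0002 0 0 6 0.004;0 0 0.0002 0 0 6 0.004;0 0 0.0002 0 0 6 0.004;0 0 0.0002 0 0 6 0.004;0 0 0.0002 0 0 6 0.004;0 0 0.0002 0 0 6 0.004;0 0 0.0002 0 0 6 0.004;0 0 0.0002 0 0 6 0.004")

```text
time: 24.13
tcp_pos: [0.4984, -0.0589, 0.0236]
ee_rot: [0.918, 0.397, -0.001, 0.003]
wrist_force: [-2.2, -0.0, 6.2]
gripper_width: 0.0075
```

```bash
python3 w.py
```

```text
yaw -43.2 turned cw 94.3
 t 24.13 tcp [ 0.4984 -0.0589  0.0236] F [-2.2 -0.   6.2] T [-0.12  0.64  0.06] w 0.0075 q7 [ 0.2  -0.94]
  shift mm [1.7 0.2 0.7] turn deg [ 0.23  0.24 -0.  ]
```

send_rows(steps="0.0002 0 0.0002 0 0 5 0.004;0.0002 0 0.0002 0 0 5 0.004;0.0002 0 0.0002 0 0 5 0.004;0 0 0.0002 0 0 5 0.004;0 0 0.0002 0 0 5 0.004;0 0 0.0002 0 0 5 0.004")

```text
time: 24.63
tcp_pos: [0.4979, -0.0583, 0.0232]
ee_rot: [0.991, 0.133, -0.001, 0.003]
wrist_force: [-2.1, -0.0, 6.8]
gripper_width: 0.0075
```

```bash
python3 w.py
```

```text
yaw -74.7 turned cw 125.8
 t 24.63 tcp [ 0.4979 -0.0583  0.0232] F [-2.1 -0.   6.8] T [0.   0.6  0.04] w 0.0075 q7 [ 0.08 -1.39]
  shift mm [ 1.8 -0.   0.9] turn deg [ 0.36  0.15 -0.  ]
```

send_rows(steps="0.0002 0 0.0002 0 0 4 0.004;0.0002 0 0.0002 0 0 4 0.004;0 0 0.0002 0 0 4 0.004;0 0 0.0002 0 0 4 0.004")

```text
time: 24.97
tcp_pos: [0.4978, -0.0579, 0.023]
ee_rot: [1.0, -0.014, -0.001, 0.004]
wrist_force: [-1.8, 0.3, 6.4]
gripper_width: 0.0077
```

```bash
python3 w.py
```

```text
yaw -91.5 turned cw 142.6
 t 24.97 tcp [ 0.4978 -0.0579  0.023 ] F [-1.8  0.3  6.4] T [-0.    0.5   0.09] w 0.0077 q7 [ 0.02 -1.62]
  shift mm [ 1.9 -0.1  1. ] turn deg [ 0.41  0.08 -0.  ]
```

send_rows(steps="0.0002 0 0.0001 0 0 4 0.004;0.0002 0 0.0001 0 0 4 0.004;0 0 0.0001 0 0 4 0.004;0 0 0.0001 0 0 4 0.004")

```text
time: 25.3
tcp_pos: [0.4979, -0.0574, 0.0228]
ee_rot: [0.987, -0.159, -0.0, 0.004]
wrist_force: [-0.8, -0.1, 4.1]
gripper_width: 0.008
```

```bash
python3 w.py
```

```text
yaw -108.3 turned cw 159.4
 t 25.3 tcp [ 0.4979 -0.0574  0.0228] F [-0.8 -0.1  4.1] T [0.06 0.4  0.09] w 0.008 q7 [-0.04 -1.85]
  shift mm [ 1.9 -0.2  1.1] turn deg [ 0.43 -0.02  0.  ]
```

send_rows(steps="0.0002 0 0.0001 0 0 4 0.004;0.0002 0 0.0001 0 0 4 0.004;0 0 0.0001 0 0 4 0.004;0 0 0.0001 0 0 4 0.004")

```text
time: 25.63
tcp_pos: [0.4981, -0.0573, 0.0227]
ee_rot: [0.954, -0.3, 0.0, 0.004]
wrist_force: [-0.6, -2.3, 4.7]
gripper_width: 0.0086
```

```bash
python3 w.py
```

```text
yaw -124.9 turned cw 176.0
 t 25.63 tcp [ 0.4981 -0.0573  0.0227] F [-0.6 -2.3  4.7] T [-0.2   0.35  0.52] w 0.0086 q7 [-0.1  -2.08]
  shift mm [ 1.6 -0.5  1.3] turn deg [ 0.43 -0.16  0.  ]
```

send_rows(steps="0 0 0.0001 0 0 4 0.004;0 0 0 0 0 4 0.004")

```text
time: 25.8
tcp_pos: [0.4983, -0.0574, 0.0227]
ee_rot: [0.93, -0.367, 0.001, 0.004]
wrist_force: [0.7, -2.5, 3.1]
gripper_width: 0.0106
```

```bash
python3 w.py
```

```text
yaw -133.1 turned cw 184.2
 t 25.8 tcp [ 0.4983 -0.0574  0.0227] F [ 0.7 -2.5  3.1] T [-0.54 -0.13  0.79] w 0.0106 q7 [-0.14 -2.2 ]
  shift mm [ 1.2 -0.7  1.4] turn deg [ 0.43 -0.28  0.  ]
```

Torque rose to 0.79 N·m and the wings stopped turning (the pads are wedging on them), so this is the hard stop. I'll release and retreat.

send_rows(steps="0 0 0 0 0 0 0.012;0 0 0 0 0 0 0.017;0 0 0 0 0 0 0.017;0 0 0 0 0 0 0.017;0 0 -0.005 0 0 0 0.017;0 0 -0.01 0 0 0 0.017;0 0 -0.02 0 0 0 0.017;0 0 -0.03 0 0 0 0.017;0 0 -0.03 0 0 0 0.017;0 0 0 0 0 0 0.017")

```text
time: 26.63
tcp_pos: [0.497, -0.056, 0.1223]
ee_rot: [0.931, -0.364, -0.001, 0.005]
wrist_force: [1.7, -0.2, 0.1]
gripper_width: 0.0171
```

```bash
python3 -c "
from d import *
o=r.get_obs();m=R.from_quat(o['ee_rot']).as_matrix();y=np.degrees(np.arctan2(m[1,1],m[0,1]))
delta([.43,-.30,.14],target(y))"
```

```text
t 26.63 tcp [ 0.497  -0.056   0.1223] F [ 1.7 -0.2  0.1] T [ 0.1  -0.09  0.  ] w 0.0171 q7 [-0.17 -2.23]
  shift mm [116.3 224.9 -15.1] turn deg [ 0.61 -0.09  0.  ]
```

send_rows(steps="0.01 0.02 -0.004 0 0 -2 0.017;0.014 0.028 -0.004 0 0 0 0.017;0.014 0.028 0 0 0 0 0.017;0.014 0.028 0 0 0 0 0.017;0.014 0.028 0 0 0 0 0.017;0.014 0.028 0 0 0 0 0.017;0.014 0.028 0 0 0 0 0.017;0.01 0.02 0 0 0 0 0.017;0 0 0 0 0 0 0.017")

```text
time: 27.38
tcp_pos: [0.4417, -0.2889, 0.1416]
ee_rot: [0.94, -0.341, 0.005, 0.003]
wrist_force: [0.4, -0.3, 0.5]
gripper_width: 0.0172
```

```bash
python3 ck.py 3
```

```text
wing [ 0.5007 -0.0575] 157.2 5.0
wing [ 0.5007 -0.0575] 157.3 5.0
wing [ 0.5003 -0.0575] 157.7 5.1
wing [ 0.5002 -0.0572] 337.3 5.1
wing [ 0.5002 -0.0574] 338.2 5.0
```

View pics/ck3.png

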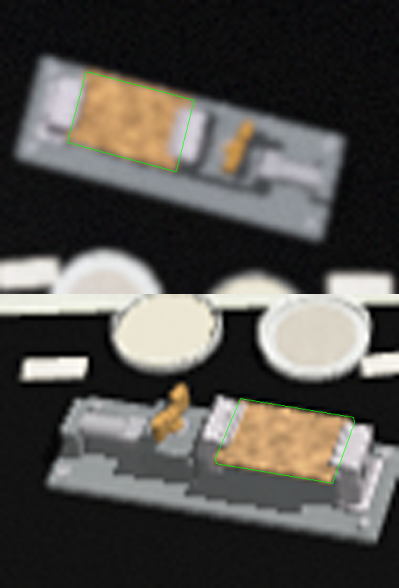

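The plaque is unchanged, and the wings turned about 164° (157° ≡ -23° now). There is time left, so I'll regrip squarely and check the tightness.

```bash
python3 -c "
from d import *
delta([.4999,-.0575,.06],target(-113))"
```

```text
t 27.48 tcp [ 0.4431 -0.2847  0.1411] F [ 0.2 -0.   0.4] T [ 0.15  0.05 -0.01] w 0.0174 q7 [ 0.24 -1.68]
  shift mm [-102.4 -211.1   80. ] turn deg [  0.12  -0.57 -16.72]
```

send_rows(steps="0 0 0 0 -0.2 -5.5 0.016;0 0 0 0 -0.2 -5.5 0.016;0 0 0 0 -0.1 -5.5 0.016")

```text
time: 27.73
tcp_pos: [0.4443, -0.2801, 0.1416]
ee_rot: [0.981, -0.195, 0.0, -0.0]
wrist_force: [-0.7, 0.5, 0.2]
gripper_width: 0.016
```

```bash
python3 -c "
from d import *
delta([.4999,-.0575,.06],target(-113))"
```

```text
t 27.73 tcp [ 0.4443 -0.2801  0.1416] F [-0.7  0.5  0.2] T [0.04 0.02 0.04] w 0.016 q7 [ 0.29 -1.41]
  shift mm [ -34.  -226.9   81.6] turn deg [-0.02  0.    0.47]
```

send_rows(steps="-0.003 -0.02 0 0 0 0.2 0.016;-0.005 -0.032 0 0 0 0.2 0.016;-0.005 -0.032 0 0 0 0 0.016;-0.005 -0.032 0 0 0 0 0.016;-0.005 -0.032 0 0 0 0 0.016;-0.004 -0.03 0.005 0 0 0 0.016;-0.003 -0.02 0.01 0 0 0 0.016;-0.002 -0.008 0.01 0 0 0 0.016;0 0 0.005 0 0 0 0.016;0 0 0 0 0 0 0.016")

```text
time: 28.57
tcp_pos: [0.4952, -0.0522, 0.1126]
ee_rot: [0.983, -0.184, 0.001, -0.003]
wrist_force: [0.3, -0.8, 0.1]
gripper_width: 0.0163
```

```bash
python3 -c "
from d import *
delta([.4999,-.0575,.05],target(-113))"
```

```text
t 28.57 tcp [ 0.4952 -0.0522  0.1126] F [ 0.3 -0.8  0.1] T [0.02 0.04 0.03] w 0.0163 q7 [-0.09 -1.88]
  shift mm [ 6.3  3.7 62.6] turn deg [-0.35 -0.02  1.79]
```

send_rows(steps="0.004 0.002 0.006 -0.2 0 1 0.016;0.002 0.0015 0.012 -0.1 0 0.7 0.016;0 0 0.015 0 0 0 0.016;0 0 0.015 0 0 0 0.016;0 0 0.008 0 0 0 0.016;0 0 0 0 0 0 0.016;0 0 0 0 0 0 0.016")

```text
time: 29.15
tcp_pos: [0.4995, -0.0694, 0.0545]
ee_rot: [0.978, -0.208, 0.001, 0.002]
wrist_force: [-0.7, 0.3, 0.2]
gripper_width: 0.0161
```

```bash
python3 -c "
from d import *
delta([.4999,-.0575,.0225],target(-113))"
```

```text
t 29.15 tcp [ 0.4995 -0.0694  0.0545] F [-0.7  0.3  0.2] T [0.06 0.02 0.04] w 0.0161 q7 [-0.07 -1.89]
  shift mm [ -4.6 -11.2  32. ] turn deg [ 0.23 -0.17 -1.  ]
```

send_rows(steps="-0.003 -0.006 0 0.1 -0.1 -0.5 0.016;-0.001 -0.004 0 0.1 0 -0.3 0.016;0 0 0 0 0 0 0.016;0 0 0 0 0 0 0.016")

```text
time: 29.48
tcp_pos: [0.5011, -0.0591, 0.0565]
ee_rot: [0.979, -0.202, 0.002, 0.0]
wrist_force: [0.3, 0.2, 0.3]
gripper_width: 0.016
```

```bash
python3 -c "
from d import *
delta([.4999,-.0575,.0225],target(-113))"
```

```text
t 29.48 tcp [ 0.5011 -0.0591  0.0565] F [0.3 0.2 0.3] T [ 0.05  0.05 -0.03] w 0.016 q7 [-0.08 -1.89]
  shift mm [-1.9 -0.9 34. ] turn deg [-0.03 -0.21 -0.27]
```

send_rows(steps="-0.001 -0.001 0.006 0 -0.1 0 0.016;-0.0005 0 0.008 0 0 -0.2 0.016;0 0 0.008 0 0 0 0.016;0 0 0.006 0 0 0 0.016;0 0 0.003 0 0 0 0.016;0 0 0.001 0 0 0 0.016;0 0 0 0 0 0 0.016")

```text
time: 30.07
tcp_pos: [0.5003, -0.0568, 0.0213]
ee_rot: [0.98, -0.199, 0.001, -0.0]
wrist_force: [0.7, -0.3, -0.1]
gripper_width: 0.0157
```

```bash
python3 -c "
from d import *
delta([.4999,-.0575,.0225],target(-113))"
```

```text
t 30.07 tcp [ 0.5003 -0.0568  0.0213] F [ 0.7 -0.3 -0.1] T [ 0.04  0.03 -0.03] w 0.0157 q7 [-0.08 -1.88]
  shift mm [-0.1  0.8 -1.2] turn deg [-0.05 -0.12  0.02]
```

Aligned. I'll grip and turn to feel the torque.

send_rows(steps="0 0 -0.001 0 0 0 0.004;0 0 0 0 0 0 0.004;0 0 0 0 0 0 0.004;0 0 0 0 0 0 0.004")

```text
time: 30.4
tcp_pos: [0.4997, -0.0579, 0.0222]
ee_rot: [0.98, -0.2, 0.001, 0.0]
wrist_force: [0.8, 0.1, -5.0]
gripper_width: 0.0075
```

```bash
python3 w.py
```

```text
yaw -113.0 turned cw 164.1
 t 30.4 tcp [ 0.4997 -0.0579  0.0222] F [ 0.8  0.1 -5. ] T [ 0.12 -0.15  0.07] w 0.0075 q7 [-0.08 -1.88]
  shift mm [-0.  -0.1  0.6] turn deg [ 0.02 -0.08  0.  ]
```

send_rows(steps="0 0 0 0 0 4 0.004;0 0 0 0 0 4 0.004")

```text
time: 30.57
tcp_pos: [0.4997, -0.0579, 0.0221]
ee_rot: [0.963, -0.268, 0.001, 0.0]
wrist_force: [0.5, -0.9, -4.2]
gripper_width: 0.008
```

```bash
python3 w.py
```

```text
yaw -121.1 turned cw 172.2
 t 30.57 tcp [ 0.4997 -0.0579  0.0221] F [ 0.5 -0.9 -4.2] T [-0.08 -0.07  0.53] w 0.008 q7 [-0.1  -1.99]
  shift mm [-0.  -0.1  0.6] turn deg [-0.   -0.09 -0.  ]
```

It reaches 0.53 N·m within 8°, so it is at the stop. One more firm nudge, then I'll release and clear out.

send_rows(steps="0 0 0 0 0 4 0.004;0 0 0 0 0 3 0.004")

```text
time: 30.73
tcp_pos: [0.4997, -0.0578, 0.0222]
ee_rot: [0.944, -0.329, 0.001, 0.0]
wrist_force: [-0.3, -0.3, -2.2]
gripper_width: 0.009
```

```bash
python3 w.py
```

```text
yaw -128.4 turned cw 179.5
 t 30.73 tcp [ 0.4997 -0.0578  0.0222] F [-0.3 -0.3 -2.2] T [-0.22  0.01  0.74] w 0.009 q7 [-0.13 -2.09]
  shift mm [ 0.  -0.1  0.8] turn deg [-0.  -0.1 -0. ]
```

send_rows(steps="0 0 0 0 0 -3 0.008;0 0 0 0 0 -3 0.016;0 0 0 0 0 0 0.016;0 0 0 0 0 0 0.016;0 0 -0.005 0 0 0 0.016;0 0 -0.01 0 0 0 0.016;0 0 -0.02 0 0 0 0.016;0 0 -0.03 0 0 0 0.016;0 0 -0.03 0 0 0 0.016;0 0 0 0 0 0 0.016")

```text
time: 31.57
tcp_pos: [0.4992, -0.0573, 0.1241]
ee_rot: [0.959, -0.282, 0.0, 0.0]
wrist_force: [1.2, 0.3, -1.0]
gripper_width: 0.0159
```

send_rows(steps="0.005 0.02 0 0 0 0 0.016;0.007 0.03 0 0 0 0 0.016;0.007 0.03 0 0 0 0 0.016;0.007 0.03 0 0 0 0 0.016;0.007 0.03 0 0 0 0 0.016;0.007 0.03 0 0 0 0 0.016;0.005 0.025 0 0 0 0 0.016;0 0 0 0 0 0 0.016;0 0 0 0 0 0 0.016")

```text
time: 32.32
tcp_pos: [0.4331, -0.2522, 0.1336]
ee_rot: [0.959, -0.283, 0.008, -0.002]
wrist_force: [0.4, 1.1, -0.6]
gripper_width: 0.016
```

```bash
python3 ck.py 4; python3 - <<'E'
import cv2,numpy as np
from h import *
for n in P:
    a,b,c=[cv2.imread(f"pics/{n}{k}.png").astype(int) for k in "034"]
    k=np.zeros((384,512),np.uint8)
    cv2.fillPoly(k,[cv2.convexHull(np.int32(proj(n,pose(.5207,.0278,-.246,box(-30,30,-45,45,48,54)))))],1)
    print(n,"plaque diff 3->4",np.abs(b-c)[k>0].mean().round(1))
    h=cv2.cvtColor(c.astype(np.uint8),cv2.COLOR_BGR2HSV);m=((h[...,1]>70)&(h[...,2]>70)&(h[...,0]<25)).astype(np.uint8)
    d=(np.abs(a-c).max(2)>60).astype(np.uint8);_,_,st,ce=cv2.connectedComponentsWithStats(cv2.morphologyEx(d,cv2.MORPH_OPEN,np.ones((3,3))))
    print([(ce[i].round().tolist(),int(st[i,4])) for i in range(1,len(st))])
E
```

```text
wing [ 0.5002 -0.0575] 158.3 5.1
wing [ 0.5007 -0.0574] 158.0 4.9
wing [ 0.5008 -0.0575] 157.8 5.0
wing [ 0.5006 -0.0575] 337.7 4.9
wing [ 0.5007 -0.0575] 338.2 5.0
scene plaque diff 3->4 0.5
[([136.0, 19.0], 469), ([172.0, 8.0], 64), ([76.0, 25.0], 433), ([66.0, 9.0], 9), ([71.0, 9.0], 15), ([42.0, 46.0], 2109), ([195.0, 43.0], 30), ([5.0, 72.0], 168), ([156.0, 76.0], 67), ([59.0, 100.0], 1283), ([5.0, 86.0], 46), ([8.0, 93.0], 27), ([147.0, 102.0], 27), ([157.0, 102.0], 9), ([93.0, 109.0], 90), ([13.0, 135.0], 791), ([70.0, 114.0], 9), ([77.0, 137.0], 2114), ([89.0, 118.0], 53), ([137.0, 126.0], 52), ([23.0, 164.0], 106), ([3.0, 169.0], 55), ([16.0, 167.0], 17), ([17.0, 172.0], 9), ([40.0, 185.0], 404), ([12.0, 191.0], 564), ([41.0, 199.0], 157), ([185.0, 200.0], 128), ([172.0, 204.0], 29), ([179.0, 215.0], 197), ([258.0, 228.0], 258)]
top plaque diff 3->4 1.6
[([236.0, 161.0], 164), ([252.0, 168.0], 108), ([304.0, 187.0], 117), ([461.0, 302.0], 13084), ([418.0, 201.0], 619), ([318.0, 192.0], 40), ([474.0, 191.0], 58), ([387.0, 202.0], 9), ([508.0, 276.0], 37), ([371.0, 327.0], 130)]
```

```bash
python3 -c "
from workcell import r
print(r.finish_job())"
```

```text
the job is handed in; nothing more can be done
None
```

The oblong cork plaque is mounted in the clamp, the wing screw is tight against its stop, and the job was handed in at about 32 s of the 72 s limit.

**Mounting:** I pushed one end into the sprung jaw, meeting it where predicted (-41 mm, 6 N), until the jaw reached its 12 mm stop at about 18 N. I then swung the other end down behind the fixed lip and let the spring settle it.

**Seating check:** Before release, the arm's readings put the plaque centre within 0.2 mm along the clamp and about 1.4 mm to one side. It was about 0.5 mm above nominal height and level to about 0.2°. Pictures after release show both lips over its ends and the outline square. Comparing pictures before and after the second tightening showed no shift.

**Locking:** I turned the screw clockwise about 164° to its stop, where the torque rose to about 0.8 N m against 0.2 N m of drag. I regripped it squarely and it reached 0.74 N m with no further turn; the wing angle was unchanged within 1°.

**What disagreed or went wrong:**
- **Tool height:** the reported tool height was about 33 mm too low. My first grip therefore closed in the air above the plaque, without disturbing anything. I corrected for this by touching the table and the screw hub.
- **Hub touch:** that calibration pressed the fingers on the screw hub with about 26 N.
- **Cameras:** the two cameras differed by about 5 mm on the plaque's starting position.
- **Other objects:** the picture comparison showed no change among them, apart from the areas around the arm, the clamp and where the plaque had been.

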